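# Stack the water pot and lock the keeper knob

### The arm

A 7-joint arm with a two-finger parallel gripper is mounted at the origin on the work surface. World frame = base frame: x ahead of the robot, y to its left, z up, the work surface at z = 0. Lengths are in mm, angles in rad, forces in N, time in s.
With the tool pointing down it reaches from about 400 to 875 mm from the base axis. Payload 4.4 kg.
Tool frame: the origin (TCP) lies midway between the tips of the shut fingers; the grasp point (between the pads) lies 19 mm behind it; x points along the fingers, z is the direction in which the jaws open and shut, and the axes are right-handed (so a half turn about x gives the same grasp; the last joint's range is limited). The gripper opens to 85 mm and grips with 20 to 120 N. Pads are 22 mm wide; open, the fingers measure 114 mm over their backs; the gripper's body (76 mm by 85 mm) begins 54 mm behind the grasp point. The pads swing forward as they close: fully open they stand 13 mm farther back than shut.
Start: joints at [-1.401, 0.628, 0.038, 1.517, -0.027, 0.996, -0.02], TCP at [151.828, 632.033, 231.313] pointing down, gripper open.
Joint ranges: [-3.06, 3.06], [-0.37, 2.12], [-1.25, 1.32], [0.18, 2.47], [-1.1, 4.24], [0.23, 1.98], [-2.94, 2.94]. Speed limits (rad/s): [2.57, 2.57, 3.14, 3.14, 3.14, 3.14, 3.14].

### API

Orientations are given as [roll, pitch, yaw] about the fixed x, y, z axes, in that order (R = Rz(yaw) Ry(pitch) Rx(roll)).
In Python, from cell import ctrl gives the robot as it stands. The module is installed in compiled form; this text tells all that it offers.
- The arm moves only by the tool servo_tool, never from a script. Its argument "rows" is a list of rows, each an object of numbers: "dx", "dy", "dz": the shift along the tool's x, y, z in units of 750 mm (1.0 is 750 mm); "wx", "wy", "wz": the turn, a rotation vector about the tool's x, y, z in units of 6 degrees (1.0 is 6 degrees); "fingers": the closure, from 0 (fully open) to 1 (shut). In form: [{"dx": .., "dy": .., "dz": .., "wx": .., "wy": .., "wz": .., "fingers": ..}, ...]. A call has 1 to 5 rows; each row shifts and turns the commanded pose from where the row before left it, along the tool's axes as they then stand; what a row does not reach is not made up. A row lasts 1/8 s, in which the tool goes at most 62.5 mm and 10.7 degrees, less where a joint would pass 70% of its speed; a pose out of reach is approached as far as the arm can. A call with a number of a shift or a turn outside -1 to 1 is refused whole. A call with a gripper value outside its range is refused whole. The fingers move at their own pace and stop on an object; the grip force is fixed at half the most. Time passes only in rows, so rows that do not move let the fingers close. It gives the time, the measured TCP pose, the force and the opening at its end, in the units of the state.
- ctrl.read_state(): the state, without advancing time (a new reading comes with each control period).
- ctrl.get_image(name): name is "scene" or "side" or "wrist"; returns the picture (420x560x3 uint8, red, green, blue); there is no depth.
- ctrl.camera_info(name): a dict with "fovy" (degrees; the focal length in pixels is half the picture's height over the tangent of half this angle, whatever the lens; pixels are square), "cx", "cy" (the principal point, pixels), "k1" (the pictures are not rectified: a ray, as slopes to the right and down, at radius r is drawn at 1 + k1 r^2 times it, then the intrinsics apply), "R" (3x3) and "t" (3): a world point X has camera coordinates R X + t. Camera axes: x right, y down, z forward; pixel columns grow to the right and rows downward; lengths in mm; the calibration is good to about 2 mm. A picture is of the moment at which its call begins: read the wrist's pose just before it. camera_info takes no time and is no camera call; for the wrist camera it gives the pose at the moment of the call.
- ctrl.finish_job(): hands the job in, once; it reports no verdict.
Trained networks look in the newest picture that a camera, given by its name, has taken for a name from the list of things; names that differ only in an ending like _2 or _b are one class to them, and where a whole thing is asked for, a point or a joint stands for the part that bears it (a point fixed in the world has none). Each returns a list of dicts, best first, with "conf" (0 to 1); they miss things now and then, are a little off and sometimes report something else, mostly with a low value. They report only what shows in the picture. A call takes as long as a camera call. They do not tell look-alikes from the thing itself.
- ctrl.search_frame(label, camera): "extent" ([centre column, centre row, width, height] in pixels, round what is visible of it).
- ctrl.silhouettes(label, camera): "region" (420x560 bool, what is visible of it) and "extent" ([centre column, centre row, width, height] in pixels, round what is visible of it).
- ctrl.mark_of(label, camera): "point" ([column, row] in pixels: a listed point, or the origin of a listed thing).
The state is a dict: "clock": time; "qpos": joint angles; "qd": joint speeds; "tau": joint torques, N m; "eef_pos": TCP position; "tool_rot": TCP orientation; "force": force on the tool from outside, world axes, zero at the start; "torque": the same for the moment, N m; "width": finger opening in mm.
Only numpy, scipy, OpenCV 4.12 (cv2) and the standard library are available. Lean on these libraries where they do the work, as an engineer would, in place of code of your own. Each camera call takes 0.05 s, during which the arm holds its last target.

### The job

Nest the blue water pot fully down into the yellow pot that stands in the dock, without dropping it. Then turn the black keeper knob clockwise, past its stiff point, until it clicks over, so that the orange keeper arm lies over the stack and stays there. Work it by the knob, not by pushing the thin orange arm, and leave the tub, the jar and the brush alone.

Things in the scene. Friction and masses are not known exactly. Their poses are not given: they have to be found in the camera images.
- pot_blue: Loose blue open water pot, 90 mm high, 0.09 kg, upright on the table. Origin: centre of its underside, z up. Foot diameter 36 tapering to 53 at height 52; from 50 to 90 mm a straight collar of diameter 64 (mouth 57), the part to grip. Nested, the collar's underside rests on the lower pot's rim: its origin is 40 mm above the lower pot's and its collar wholly above that rim.
- pot_yellow: Yellow pot of the same shape and size (mouth diameter 57 mm, rim 90 mm above its origin), loose, standing upright in the dock's socket. Origin at the centre of its underside, z up.
- dock: Fixed wooden board 240 x 100 x 12 mm, origin at the centre of its underside, x along its length, z up. A low socket ring (outer diameter 58, 10 mm high) holding the yellow pot is at x = -60 mm; a grey housing (88 x 80 mm, top 62 mm above the table) and above it an upright aluminium post (diameter 28) with the keeper knob on top is at x = +60 mm.
- dock_seat (a point): Centre of the socket, on the board's upper face (12 mm above the table), where the origin of the yellow pot belongs.
- keeper (a joint): Knob angle, rad, growing clockwise seen from above, 0 to 2.5; starts at 0. Light friction; it stays where left up to about 1.3. From there a detent resists (up to 0.35 N m) and pushes it back if let go. Stiff point at about 1.95; beyond it the knob snaps to its home stop at 2.5, the arm pointing at the socket. Most wrists need a regrasp.
- keeper_grip (a point): On the knob's axis at mid height of its black grip bar, 173 mm above the table; turns with the knob. Bar 76 mm long (this point's x), 16 mm thick (y), 30 mm high (158 to 188 mm above the table): pinch it across the 16 mm. White mark on its top at the arm's side (+x). Below it: a hub disc of diameter 44, 10 mm high, and the arm.
- keeper_tip (a point): Centre of the underside of the disc (diameter 48) that ends the thin orange keeper arm, 120 mm from the knob's axis and 148 mm above the table. The arm, 18 mm wide and 5 mm thick, is fixed under the bar along its +x, turns with the knob and reaches 144 mm from its axis. It passes 6 mm over the rim of a well nested stack (rim 142 mm above the table).
- tub: Bystander: white paint tub with yellow band and green lid, diameter 102, 100 mm high, origin at the centre of its underside.
- jar: Bystander: red paint jar, diameter 60, 85 mm high, origin at the centre of its underside.
- brush: Bystander: flat brush 190 mm long lying on the table, origin at the middle of its underside.
Mind the look-alikes: they are no part of the job. Of the things like the pot_yellow, leave any that is pink; of the rest the smaller one is meant.

How it is judged (in metres and radians):
On the way, in this order (a step that is already met when the one before it is completed fails the run):
1. the blue pot is nested fully down in the yellow pot and let go, with the keeper not yet past its stiff point (horizontal distance between pot_blue and pot_yellow below 0.006 m and z of pot_blue in the frame of pot_yellow between 0.034 and 0.045 m and angle between each of pot_blue, pot_yellow's own z axis and vertical below 0.12 rad and horizontal distance between pot_yellow and dock_seat below 0.006 m and z of pot_yellow in the frame of dock_seat below 0.006 m and linear speed of each of pot_blue, pot_yellow below 0.02 m/s and contact force between the fingers and pot_blue below 0.05 N and value of joint keeper below 1.9 rad), for 0.2 s.
2. the knob has clicked past its detent (value of joint keeper above 2.3 rad), for 0.2 s.
At the end, for the whole second after the job is handed in: Blue pot upright in the yellow pot (centres within 6 mm, origin 34 to 45 mm above, tilt under 0.12 rad), yellow pot seated in the socket (within 6 mm), keeper clicked home (over 2.3 rad), the arm's disc within 30 mm of the stack's axis, all at rest (horizontal distance between pot_blue and pot_yellow below 0.006 m and z of pot_blue in the frame of pot_yellow between 0.034 and 0.045 m and angle between each of pot_blue, pot_yellow's own z axis and vertical below 0.12 rad and horizontal distance between pot_yellow and dock_seat below 0.006 m and z of pot_yellow in the frame of dock_seat below 0.006 m and linear speed of each of pot_blue, pot_yellow below 0.02 m/s and value of joint keeper above 2.3 rad and horizontal distance between keeper_tip and pot_blue below 0.03 m and velocity of joint keeper between -0.1 and 0.1 rad/s); the robot touches nothing.
It fails at once if the tub, jar or brush is moved by more than 30 mm (distance of any of tub, jar, brush from where it was at the start of the episode above 0.03 m).
It fails at once if the robot pushes the orange arm itself with more than 3 N (contact force between any of the fingers, the arm and keeper_c2 above 3 N or contact force between any of the fingers, the arm and keeper_c3 above 3 N).
It fails at once if the blue pot is dropped (falls free at over 0.7 m/s) (linear speed of pot_blue above 0.7 m/s and contact force between the fingers and pot_blue below 0.05 N).
It also fails if it takes over 64 s, if anything falls off the work surface, if the arm or the gripper's body presses on something with over 40 N, if the wrist force passes 120 N, or if a joint passes its speed limit or range.

## Working session

There is one attempt and no reset: what is moved stays moved. The work goes in short steps, Python scripts to look and compute and a tool call to move; the robot and the scene stay as the last step left them, time stands still between calls to the robot, and variables do not carry over. Pictures are saved under pics/ and viewed, and the job is handed in when it is done.

Besides the shell and the picture viewer there is one more tool, called after "Emit:" by a JSON object that holds its "api" and its "payload", one argument or row to a line. servo_tool: Moves the arm, as the interface text tells. Its arguments: {"type":"object","properties":{"rows":{"type":"array"}},"required":["rows"]}

```bash
mkdir -p pics; python3 - <<'E'
from cell import ctrl
import cv2
s=ctrl.read_state();print({k:(v if isinstance(v,(int,float)) else [round(float(x),3) for x in __import__('numpy').ravel(v)]) for k,v in s.items()})
for n in ["scene","side","wrist"]:
    im=ctrl.get_image(n);cv2.imwrite(f"pics/{n}0.png",im[:,:,::-1])
    c=ctrl.camera_info(n);print(n,c)
E
```

```text
{'clock': 0.0, 'qpos': [-1.401, 0.629, 0.038, 1.518, -0.027, 0.996, -0.02], 'qd': [-0.001, 0.001, 0.001, -0.001, 0.001, -0.001, 0.001], 'tau': [0.0, -56.339, 1.226, -19.344, 0.011, 0.011, 0.0], 'eef_pos': [151.671, 631.413, 230.408], 'tool_rot': [-3.128, 1.569, -1.793], 'force': [-0.057, -1.03, 1.019], 'torque': [0.003, -0.013, -0.003], 'width': 85.47157275131066}
scene {'fovy': 49.050470352317795, 'cx': 280.22949565558196, 'cy': 208.50305331008164, 'k1': -0.04147020004432132, 'R': array([[ 0.21044734,  0.97757405, -0.00780317],
       [ 0.57282625, -0.1297755 , -0.80933826],
       [-0.79220074,  0.16585322, -0.58729098]]), 't': array([-137.97809133, -183.8984883 , 1516.94961307])}
side {'fovy': 47.71490938477237, 'cx': 280.90461277434554, 'cy': 213.31687100765595, 'k1': 0.04153226165150848, 'R': array([[ 0.7906199 , -0.61215237, -0.01377106],
       [-0.35436773, -0.43910776, -0.82559547],
       [ 0.49934325,  0.65761223, -0.56409438]]), 't': array([-400.84252216,  305.00197954,  860.60992251])}
wrist {'fovy': 71.15190305733643, 'cx': 276.9422821713884, 'cy': 216.06660862571118, 'k1': -0.06097875541091609, 'R': array([[ 0.23462964,  0.97208368, -0.00149963],
       [ 0.92535935, -0.22287883,  0.30665142],
       [ 0.2977566 , -0.07333721, -0.95182071]]), 't': array([-649.21479201,  -39.69949184,  379.33043695])}
```

View pics/scene0.png

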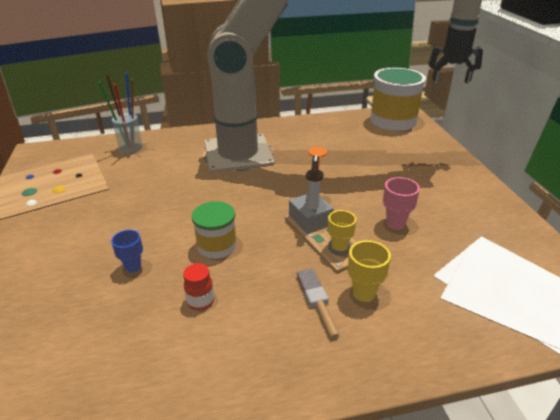

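View pics/side0.png

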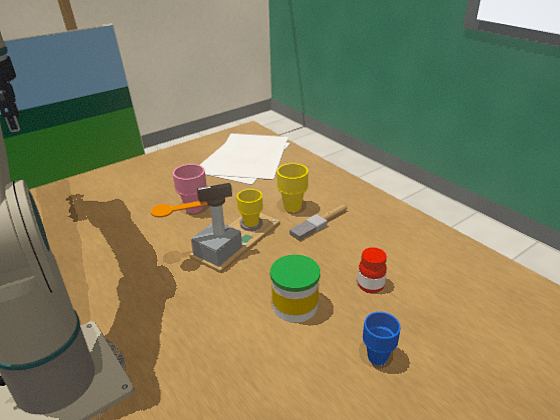

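View pics/wrist0.png

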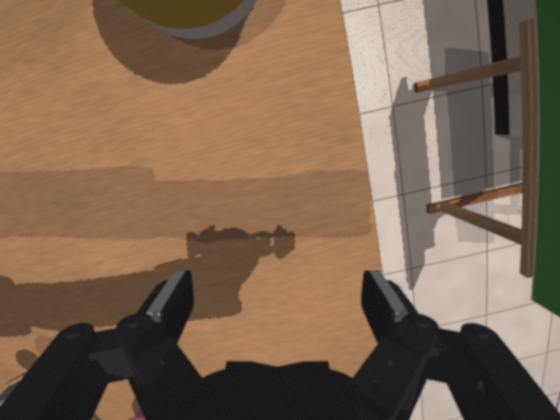

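```bash
cat > h.py <<'E'
import numpy as np, cv2
from cell import ctrl
from scipy.optimize import least_squares
C={n:ctrl.camera_info(n) for n in("scene","side")}
def proj(X,c):
    X=np.atleast_2d(X);P=X@np.array(c["R"]).T+np.array(c["t"]);u=P[:,:2]/P[:,2:]
    r2=(u**2).sum(1,keepdims=True);u=u*(1+c["k1"]*r2);f=210/np.tan(np.radians(c["fovy"]/2))
    return u*f+[c["cx"],c["cy"]]
def ray(p,c):
    f=210/np.tan(np.radians(c["fovy"]/2));d=(np.array(p)-[c["cx"],c["cy"]])/f;u=d.copy()
    for _ in range(20):u=d/(1+c["k1"]*(u@u))
    R=np.array(c["R"]);return -R.T@np.array(c["t"]),R.T@np.array([*u,1])
def onz(p,c,z):
    o,d=ray(p,c);return o+d*(z-o[2])/d[2]
def tri(ps):
    A=[];b=[]
    for p,c in ps:
        o,d=ray(p,c);d/=np.linalg.norm(d);M=np.eye(3)-np.outer(d,d);A.append(M);b.append(M@o)
    x=np.linalg.lstsq(np.vstack(A),np.hstack(b),rcond=None)[0]
    return x,[np.linalg.norm(a@x-bb) for a,bb in zip(A,b)]
th=np.linspace(0,2*np.pi,72,endpoint=False)
def rev(prof):
    return np.vstack([np.c_[r*np.cos(th),r*np.sin(th),0*th+z] for r,z in prof])
POT=rev([(18,0),(26.5,50),(32,50),(32,90)])
def bbox(P):return np.r_[P.min(0),P.max(0)]
def ext(e):return np.array([e[0]-e[2]/2,e[1]-e[3]/2,e[0]+e[2]/2,e[1]+e[3]/2])
E
python3 - <<'E'
from h import *
np.set_printoptions(precision=1,suppress=True)
for n in C: ctrl.get_image(n)
for l in ["pot_blue","pot_yellow","dock","dock_seat","keeper_grip","keeper_tip","tub","jar","brush"]:
    for n in C:
        if l not in("dock_seat","keeper_grip","keeper_tip"):
            print(l,n,[(round(d["conf"],2),ext(d["extent"])) for d in ctrl.search_frame(l,n)])
        print("   mark",[(round(d["conf"],2),np.round(d["point"],1),onz(d["point"],C[n],{"keeper_grip":173,"keeper_tip":148,"dock_seat":12,"pot_yellow":12}.get(l,0))) for d in ctrl.mark_of(l,n)])
print(ctrl.read_state()["clock"])
E
```

```text
pot_blue scene [(0.94, array([108.9, 227.5, 143.1, 274.1]))]
   mark [(0.95, array([128.7, 266.7]), array([ 485.8, -328.3,    0. ]))]
pot_blue side [(0.7, array([363. , 309.9, 398.6, 365.4]))]
   mark [(0.8, array([374.9, 357.2]), array([ 487.1, -314.3,    0. ]))]
pot_yellow scene [(0.8, array([383.3, 180.6, 417.9, 233.8])), (0.78, array([346.6, 240.2, 388. , 303.9])), (0.67, array([328.5, 208.3, 355.5, 254. ])), (0.56, array([288.1, 146.5, 353.1, 274.7]))]
   mark [(0.87, array([339.5, 241.7]), array([520.3, 177.8,  12. ])), (0.86, array([359.2, 291.8]), array([689.8, 167.2,  12. ])), (0.7, array([199.2, 297.9]), array([ 632.4, -172. ,   12. ])), (0.67, array([396.3, 226.4]), array([494.6, 338.5,  12. ])), (0.32, array([134. , 268.2]), array([ 507.4, -312.9,   12. ]))]
pot_yellow side [(0.81, array([236.4, 188.6, 262.8, 227.2])), (0.8, array([273.6, 162.1, 308.1, 208.5])), (0.75, array([173.4, 161.5, 206.9, 211.1]))]
   mark [(0.94, array([252.2, 223. ]), array([546.6, 173.3,  12. ])), (0.92, array([288.8, 205. ]), array([674.2, 180.1,  12. ])), (0.56, array([194. , 206.2]), array([
[... 1129 characters left out ...]
, array([ 455.5, -112.8,    0. ])), (0.49, array([253.5, 224.2]), array([555.3, 180.9,   0. ]))]
jar scene [(0.89, array([185.3, 263.2, 213.9, 311.1]))]
   mark [(0.63, array([199.3, 301. ]), array([ 629.9, -172.9,    0. ]))]
jar side [(0.69, array([357.3, 247.4, 390.1, 291.9])), (0.69, array([268.6, 255.5, 320.7, 321.8]))]
   mark [(0.51, array([165.2, 209.2]), array([405.3, 393.5,   0. ]))]
brush scene [(0.91, array([295.2, 268.5, 337.6, 338.8]))]
   mark [(0.84, array([320.7, 304. ]), array([694.8,  79.9,   0. ]))]
brush side [(0.66, array([289.1, 201.9, 345.3, 240.4])), (0.49, array([150.1, 182.9, 276.9, 270.5]))]
   mark [(0.71, array([321.2, 221.4]), array([703.1,  78.2,   0. ]))]
1.75
```

```bash
python3 - <<'E'
from h import *
np.set_printoptions(precision=1,suppress=True)
I={n:cv2.imread(f"pics/{n}0.png") for n in C}
def fit(name,boxes,z,init,lo,hi,use=None):
    cs={}
    for n,(a,b,c,d) in boxes.items():
        h=cv2.cvtColor(I[n],cv2.COLOR_BGR2HSV);m=cv2.inRange(h,lo,hi);k=np.zeros_like(m);k[b:d,a:c]=m[b:d,a:c]
        nb,L,S,_=cv2.connectedComponentsWithStats(k);i=1+S[1:,4].argmax();cs[n]=np.array([S[i,0],S[i,1],S[i,0]+S[i,2]-1,S[i,1]+S[i,3]-1])
    def res(p):
        out=[]
        for n in cs:
            r=bbox(proj(POT+[p[0],p[1],z],C[n]))-cs[n]
            out.append(r[use] if use is not None else r)
        return np.hstack(out)
    s=least_squares(res,init,loss='soft_l1');print(name,s.x,res(s.x))
    for n in cs: print('  ',n,least_squares(lambda p:(bbox(proj(POT+[p[0],p[1],z],C[n]))-cs[n])[use if use is not None else slice(None)],init).x)
fit("blue",{"scene":(100,220,150,280),"side":(355,300,405,370)},0,[490,-320],(105,120,30),(130,255,255))
fit("yel",{"scene":(322,205,360,252),"side":(230,185,268,232)},12,[540,173],(20,120,60),(34,255,255),[0,1,2])
def crop(n,a,b,c,d,s,o):
    cv2.imwrite(o,cv2.resize(I[n][b:d,a:c],None,fx=s,fy=s,interpolation=cv2.INTER_CUBIC))
crop("scene",270,140,400,280,4,"pics/cs.png");crop("side",140,160,290,280,5,"pics/cd.png")
E
```

```text
blue [ 489.3 -318.1] [-1.6 -2.4  4.  16.4 -1.  -0.8  0.7  0.9]
   scene [ 460.7 -322.2]
   side [ 489.6 -317.9]
yel [540.8 172. ] [-0.4 -0.5  0.5  0.   0.1  0.3]
   scene [542.7 171.1]
   side [540.7 172.6]
```

View pics/cs.png

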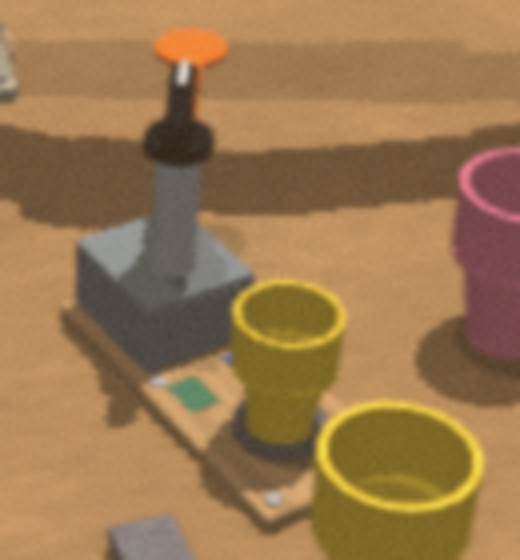

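View pics/cd.png

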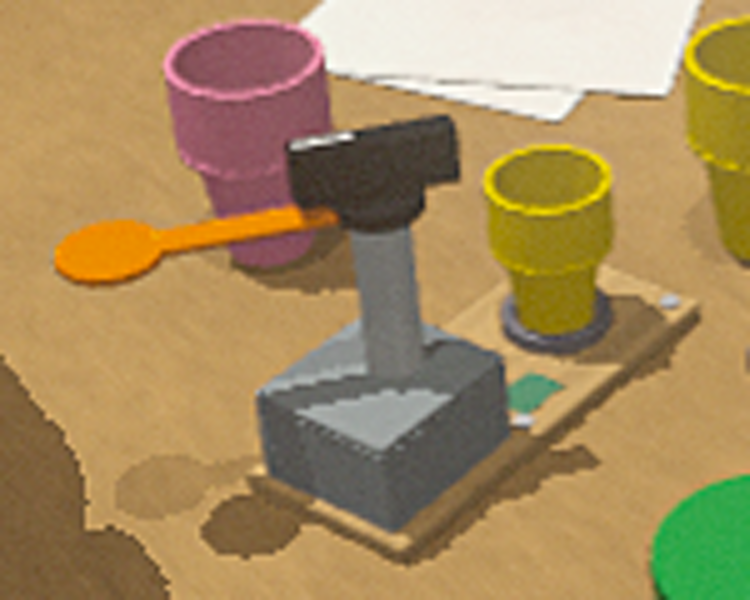

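```bash
python3 - <<'E'
from h import *
np.set_printoptions(precision=1,suppress=True)
S,D=C["scene"],C["side"]
print("tip",tri([((317.75,151.75),S),((161.6,210.4),D)]), onz((317.75,151.75),S,153),onz((161.6,210.4),D,153))
for p in [(280,220.6),(220.5,268),(190.4,255.6)]: print("side corner",onz(p,D,12))
for p in [(337,270.5),(286,216)]: print("scene corner",onz(p,S,12))
# housing top corners z=62 side
for p in [(258,395),(383,450),(507,358),(432,322)]: print("side hous",onz((p[0]/5+140,p[1]/5+160),D,62))
for p in [(80,247),(150,307),(252,272)]: print("scene hous",onz((p[0]/4+270,p[1]/4+140),S,62))
# bar top z=188 side
for p in [(290,148),(455,118),(458,182),(290,205)]: print("bar",onz((p[0]/5+140,p[1]/5+160),D,188),onz((p[0]/5+140,p[1]/5+160),D,158))
print("hub s",onz((179/4+270,137/4+140),S,158),"barnear top",onz((183/4+270,65/4+140),S,188))
I=cv2.imread("pics/scene0.png");h=cv2.cvtColor(I,cv2.COLOR_BGR2HSV)
cv2.imwrite("pics/b.png",cv2.resize(I[215:285,95:160],None,fx=6,fy=6))
cs=ctrl.silhouettes("pot_blue","scene")
ctrl.get_image("scene");ctrl.get_image("side")
cs={n:[d for d in ctrl.silhouettes("pot_blue",n)][:1] for n in C}
B={}
for n in cs:
    ys,xs=np.nonzero(cs[n][0]["region"]);B[n]=np.array([xs.min(),ys.min(),xs.max(),ys.max()]);print(n,B[n])
f=lambda p:np.hstack([bbox(proj(POT+[p[0],p[1],0],C[n]))-B[n] for n in B])
s=least_squares(f,[490,-320]);print("blue",s.x,f(s.x))
for n in B:
    s=least_squares(lambda p:bbox(proj(POT+[p[0],p[1],0],C[n]))-B[n],[490,-320]);print(n,s.x)
E
```

```text
tip (array([313. , 175.6, 150. ]), [np.float64(0.6036927565058483), np.float64(0.6036927565059926)]) [317.2 174.6 153. ] [311.3 170.2 153. ]
side corner [609.8 136.3  12. ]
side corner [387.4  72.6  12. ]
side corner [355.1 155.9  12. ]
scene corner [616.  140.7  12. ]
scene corner [389.1  73.1  12. ]
side hous [361.9 150.1  62. ]
side hous [385.8  78.6  62. ]
side hous [468.2 101.5  62. ]
side hous [456.2 148.7  62. ]
scene hous [397.   81.8  62. ]
scene hous [468.6 109.1  62. ]
scene hous [447.4 181.   62. ]
bar [391.4 144.  188. ] [413.2 189.3 158. ]
bar [461.8 120.  188. ] [487.6 164.  158. ]
bar [433.6  73.9 188. ] [457.8 115.3 158. ]
bar [368.3 103.3 188. ] [388.9 146.4 158. ]
hub s [431.1 134.4 158. ] barnear top [398.3 145.  188. ]
scene [111 230 142 272]
side [363 311 400 365]
blue [ 490.5 -317.7] [-0.5 -1.1  1.2  0.7 -0.6 -0.2  1.   0.5]
scene [ 490.7 -318.4]
side [ 490.5 -317.2]
```

```bash
cat >> h.py <<'E'
from scipy.spatial.transform import Rotation as Ro
def Rt(s):return Ro.from_euler('xyz',s["tool_rot"])
def show():
    s=ctrl.read_state();R=Rt(s).as_matrix();z=R[:,2]
    print("t",round(s["clock"],2),"pos",np.round(s["eef_pos"],1),"q",np.round(s["qpos"],2),"w",round(s["width"],1),"F",np.round(s["force"],1),"T",np.round(s["torque"],2),"jawyaw",round(np.degrees(np.arctan2(z[1],z[0])),1),"x",np.round(R[:,0],3))
    return s
def plan(pos,jaw=None,n=None,s=None):
    "rows from measured pose to target (tool down), jaw yaw deg mod 180"
    s=s or ctrl.read_state();R=Rt(s);M=R.as_matrix();p=np.array(s["eef_pos"]);z=M[:,2]
    cur=np.degrees(np.arctan2(z[1],z[0]))
    if jaw is None: jaw=cur
    dj=(jaw-cur+90)%180-90 ;a=np.radians(cur+dj)
    zt=np.array([np.cos(a),np.sin(a),0]);xt=np.array([0,0,-1.]);T=Ro.from_matrix(np.c_[xt,np.cross(zt,xt),zt])
    d=np.array(pos)-p;rv=(R.inv()*T).as_rotvec();
    n=n or max(1,int(np.ceil(max(np.linalg.norm(d)/60,np.degrees(np.linalg.norm(rv))/6))))
    step=Ro.from_rotvec(rv/n);Rc=R
    print("n",n,"turn",round(dj,1))
    for i in range(n):
        l=Rc.inv().apply(d/n)/750;w=np.degrees(rv/n)/6
        print(" ",np.round(l,4),np.round(w,3));Rc=Rc*step
    # end state
    e=dict(s);e["eef_pos"]=np.array(pos);e["tool_rot"]=T.as_euler('xyz');return e
E
python3 - <<'E'
from h import *
s=show()
print(Rt(s).as_matrix().round(3))
e=plan([480,300,270],106,s=s);e=plan([600,0,270],106,s=e);e=plan([490,-318,200],106,s=e)
E
```

```text
t 2.0 pos [151.8 632.1 231.3] q [-1.4   0.63  0.04  1.52 -0.03  1.   -0.02] w 85.1 F [-0.5 -0.5  0.5] T [0.02 0.   0.09] jawyaw 76.5 x [ 0.  0. -1.]
[[ 0.    -0.972  0.234]
 [ 0.     0.234  0.972]
 [-1.     0.     0.   ]]
n 8 turn 29.5
  [-0.0064 -0.0661 -0.041 ] [-0.615  0.     0.   ]
  [-0.0064 -0.0633 -0.0452] [-0.615  0.     0.   ]
  [-0.0064 -0.0603 -0.0492] [-0.615  0.     0.   ]
  [-0.0064 -0.057  -0.053 ] [-0.615  0.     0.   ]
  [-0.0064 -0.0535 -0.0565] [-0.615  0.     0.   ]
  [-0.0064 -0.0497 -0.0598] [-0.615  0.     0.   ]
  [-0.0064 -0.0458 -0.0629] [-0.615  0.     0.   ]
  [-0.0064 -0.0416 -0.0657] [-0.615  0.     0.   ]
n 6 turn 0.0
  [-0.     -0.0073 -0.0714] [-0. -0.  0.]
  [-0.     -0.0073 -0.0714] [-0. -0.  0.]
  [-0.     -0.0073 -0.0714] [-0. -0.  0.]
  [-0.     -0.0073 -0.0714] [-0. -0.  0.]
  [-0.     -0.0073 -0.0714] [-0. -0.  0.]
  [-0.     -0.0073 -0.0714] [-0. -0.  0.]
n 6 turn 0.0
  [ 0.0156  0.043  -0.0612] [-0. -0.  0.]
  [ 0.0156  0.043  -0.0612] [-0. -0.  0.]
  [ 0.0156  0.043  -0.0612] [-0. -0.  0.]
  [ 0.0156  0.043  -0.0612] [-0. -0.  0.]
  [ 0.0156  0.043  -0.0612] [-0. -0.  0.]
  [ 0.0156  0.043  -0.0612] [-0. -0.  0.]<sys>:0: UserWarning: Gimbal lock detected. Setting third angle to zero since it is not possible to uniquely determine all angles.
```

Emit:
{"api": "servo_tool", "payload": {
  "rows": [
    {"dx": -0.0065,"dy": -0.0661,"dz": -0.041},
    {"dx": -0.0065,"dy": -0.0661,"dz": -0.041},
    {"dx": -0.0065,"dy": -0.0661,"dz": -0.041},
    {"dx": -0.0065,"dy": -0.0661,"dz": -0.041},
    {"dx": -0.0065,"dy": -0.0661,"dz": -0.041}
  ]
}}

```text
schema error: expected keys dx, dy, dz, wx, wy, wz, fingers
```

Emit:
{"api": "servo_tool", "payload": {
  "rows": [
    {"dx": -0.0065,"dy": -0.0661,"dz": -0.041},
    {"dx": -0.0065,"dy": -0.0661,"dz": -0.041},
    {"dx": -0.0065,"dy": -0.0661,"dz": -0.041},
    {"dy": -0.0415,"dz": -0.0586},
    {"dy": -0.0415,"dz": -0.0586}
  ]
}}

```text
schema error: expected keys dx, dy, dz, wx, wy, wz, fingers
```

```bash
python3 -W ignore - <<'E'
from h import *
s=show()
e=plan([600,0,270],76.5,s=s);e=plan([490,-318,200],76.5,s=e)
E
```

```text
t 2.0 pos [151.8 632.1 231.3] q [-1.4   0.63  0.04  1.52 -0.03  1.   -0.02] w 85.1 F [-0.5 -0.5  0.5] T [0.02 0.   0.09] jawyaw 76.5 x [ 0.  0. -1.]
n 13 turn 0.0
  [-0.004  -0.0598 -0.0523] [-0.  0. -0.]
  [-0.004  -0.0598 -0.0523] [-0.  0. -0.]
  [-0.004  -0.0598 -0.0523] [-0.  0. -0.]
  [-0.004  -0.0598 -0.0523] [-0.  0. -0.]
  [-0.004  -0.0598 -0.0523] [-0.  0. -0.]
  [-0.004  -0.0598 -0.0523] [-0.  0. -0.]
  [-0.004  -0.0598 -0.0523] [-0.  0. -0.]
  [-0.004  -0.0598 -0.0523] [-0.  0. -0.]
  [-0.004  -0.0598 -0.0523] [-0.  0. -0.]
  [-0.004  -0.0598 -0.0523] [-0.  0. -0.]
  [-0.004  -0.0598 -0.0523] [-0.  0. -0.]
  [-0.004  -0.0598 -0.0523] [-0.  0. -0.]
  [-0.004  -0.0598 -0.0523] [-0.  0. -0.]
n 6 turn 0.0
  [ 0.0156  0.0073 -0.0744] [-0. -0.  0.]
  [ 0.0156  0.0073 -0.0744] [-0. -0.  0.]
  [ 0.0156  0.0073 -0.0744] [-0. -0.  0.]
  [ 0.0156  0.0073 -0.0744] [-0. -0.  0.]
  [ 0.0156  0.0073 -0.0744] [-0. -0.  0.]
  [ 0.0156  0.0073 -0.0744] [-0. -0.  0.]
```

All keys are needed.

Emit:
{"api": "servo_tool", "payload": {
  "rows": [
    {"dx": -0.0065,"dy": -0.066,"dz": -0.041,"wx": 0,"wy": 0,"wz": 0,"fingers": 0},
    {"dx": -0.0065,"dy": -0.066,"dz": -0.041,"wx": 0,"wy": 0,"wz": 0,"fingers": 0},
    {"dx": -0.0065,"dy": -0.066,"dz": -0.041,"wx": 0,"wy": 0,"wz": 0,"fingers": 0},
    {"dx": -0.0065,"dy": -0.066,"dz": -0.041,"wx": 0,"wy": 0,"wz": 0,"fingers": 0},
    {"dx": -0.0065,"dy": -0.066,"dz": -0.041,"wx": 0,"wy": 0,"wz": 0,"fingers": 0}
  ]
}}

```text
clock: 2.62
eef_pos: [357.8, 423.4, 256.1]
tool_rot: [-0.45, 1.57, 0.885]
force: [0.9, -0.3, 0.4]
width: 85.4
```

Emit:
{"api": "servo_tool", "payload": {
  "rows": [
    {"dx": -0.0065,"dy": -0.066,"dz": -0.041,"wx": 0,"wy": 0,"wz": 0,"fingers": 0},
    {"dx": -0.0065,"dy": -0.066,"dz": -0.041,"wx": 0,"wy": 0,"wz": 0,"fingers": 0},
    {"dx": -0.0065,"dy": -0.066,"dz": -0.041,"wx": 0,"wy": 0,"wz": 0,"fingers": 0},
    {"dx": 0,"dy": -0.0415,"dz": -0.0586,"wx": 0,"wy": 0,"wz": 0,"fingers": 0},
    {"dx": 0,"dy": -0.0415,"dz": -0.0586,"wx": 0,"wy": 0,"wz": 0,"fingers": 0}
  ]
}}

```text
clock: 3.25
eef_pos: [520.2, 198.6, 270.4]
tool_rot: [-0.904, 1.57, 0.431]
force: [0.2, -0.3, 0.6]
width: 85.3
```

Emit:
{"api": "servo_tool", "payload": {
  "rows": [
    {"dx": 0,"dy": -0.0415,"dz": -0.0586,"wx": 0,"wy": 0,"wz": 0,"fingers": 0},
    {"dx": 0,"dy": -0.0415,"dz": -0.0586,"wx": 0,"wy": 0,"wz": 0,"fingers": 0},
    {"dx": 0,"dy": -0.0415,"dz": -0.0586,"wx": 0,"wy": 0,"wz": 0,"fingers": 0},
    {"dx": 0,"dy": -0.0415,"dz": -0.0586,"wx": 0,"wy": 0,"wz": 0,"fingers": 0},
    {"dx": 0.0156,"dy": 0.0073,"dz": -0.0744,"wx": 0,"wy": 0,"wz": 0,"fingers": 0}
  ]
}}

```text
clock: 3.88
eef_pos: [583.7, -54.5, 258.9]
tool_rot: [-1.45, 1.566, -0.114]
force: [-0.5, -0.9, -1.1]
width: 85.2
```

Emit:
{"api": "servo_tool", "payload": {
  "rows": [
    {"dx": 0.0156,"dy": 0.0073,"dz": -0.0744,"wx": 0,"wy": 0,"wz": 0,"fingers": 0},
    {"dx": 0.0156,"dy": 0.0073,"dz": -0.0744,"wx": 0,"wy": 0,"wz": 0,"fingers": 0},
    {"dx": 0.0156,"dy": 0.0073,"dz": -0.0744,"wx": 0,"wy": 0,"wz": 0,"fingers": 0},
    {"dx": 0.0156,"dy": 0.0073,"dz": -0.0744,"wx": 0,"wy": 0,"wz": 0,"fingers": 0},
    {"dx": 0,"dy": 0,"dz": 0,"wx": 0,"wy": 0,"wz": 0,"fingers": 0}
  ]
}}

```text
clock: 4.5
eef_pos: [504.1, -270.6, 211.1]
tool_rot: [2.595, 1.567, -2.363]
force: [-0.3, 0.5, 0.1]
width: 85.5
```

```bash
python3 -W ignore - <<'E'
from h import *
s=show()
W=ctrl.camera_info("wrist")
im=ctrl.get_image("wrist")
u=proj(POT+[490,-318,0],W)
o=im[:,:,::-1].copy()
for p in u:
    if -50<p[0]<650: cv2.circle(o,tuple(int(v) for v in p),1,(0,255,0),-1)
cv2.imwrite("pics/w1.png",o)
plan([490,-318,115],76.5,s=s,n=1)
E
```

```text
t 4.5 pos [ 504.1 -270.6  211.1] q [ 0.37  0.54  0.12  1.76 -0.08  0.84  1.84] w 85.5 F [-0.3  0.5  0.1] T [ 0.04 -0.03 -0.06] jawyaw 75.9 x [-0.003 -0.003 -1.   ]
n 1 turn 0.6
  [ 0.1284  0.0026 -0.0654] [-0.094 -0.032 -0.02 ]
```

View pics/w1.png

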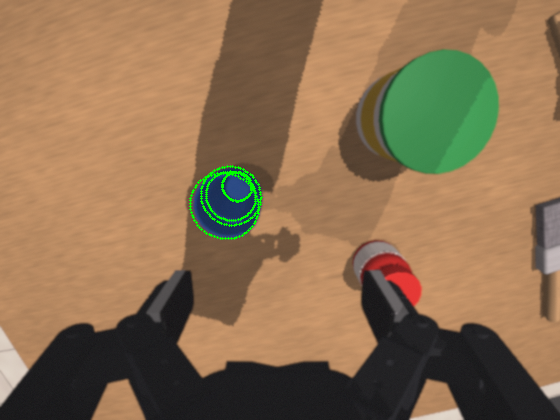

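Emit:
{"api": "servo_tool", "payload": {
  "rows": [
    {"dx": 0.03,"dy": 0.0013,"dz": -0.0327,"wx": -0.1,"wy": -0.03,"wz": -0.02,"fingers": 0},
    {"dx": 0.07,"dy": 0.0013,"dz": -0.0327,"wx": 0,"wy": 0,"wz": 0,"fingers": 0},
    {"dx": 0,"dy": 0,"dz": 0,"wx": 0,"wy": 0,"wz": 0,"fingers": 0}
  ]
}}

```text
clock: 4.92
eef_pos: [492.2, -310.7, 133.5]
tool_rot: [0.766, 1.564, 2.11]
force: [-0.6, 1.0, 0.3]
width: 85.6
```

```bash
python3 -W ignore - <<'E'
from h import *
s=show()
plan([490,-318,53],76.5,s=s,n=2)
E
```

```text
t 4.92 pos [ 492.2 -310.7  133.5] q [ 0.46  0.66  0.09  1.8  -0.09  0.69  1.95] w 85.6 F [-0.6  1.   0.3] T [ 0.07 -0.01 -0.  ] jawyaw 77.0 x [-0.004  0.006 -1.   ]
n 2 turn -0.5
  [ 0.0537  0.0001 -0.0054] [ 0.044  0.024 -0.024]
  [ 0.0537  0.0002 -0.0052] [ 0.044  0.024 -0.024]
```

Emit:
{"api": "servo_tool", "payload": {
  "rows": [
    {"dx": 0.0,"dy": 0.0003,"dz": -0.0106,"wx": 0.09,"wy": 0.05,"wz": -0.05,"fingers": 0},
    {"dx": 0.0357,"dy": 0,"dz": 0,"wx": 0,"wy": 0,"wz": 0,"fingers": 0},
    {"dx": 0.0357,"dy": 0,"dz": 0,"wx": 0,"wy": 0,"wz": 0,"fingers": 0},
    {"dx": 0.0357,"dy": 0,"dz": 0,"wx": 0,"wy": 0,"wz": 0,"fingers": 0},
    {"dx": 0,"dy": 0,"dz": 0,"wx": 0,"wy": 0,"wz": 0,"fingers": 0}
  ]
}}

```text
clock: 5.55
eef_pos: [493.9, -318.4, 56.7]
tool_rot: [-1.734, 1.563, -0.396]
force: [-0.8, 0.6, 0.5]
width: 85.6
```

```bash
python3 -W ignore - <<'E'
from h import *
s=show()
plan([490,-318,53],76.5,s=s,n=1)
for n in ["side","wrist"]:cv2.imwrite(f"pics/{n}2.png",ctrl.get_image(n)[:,:,::-1])
i=cv2.imread("pics/side2.png");cv2.imwrite("pics/side2.png",cv2.resize(i[230:400,300:460],None,fx=4,fy=3.5))
E
```

```text
t 5.55 pos [ 493.9 -318.4   56.7] q [ 0.48  0.78  0.07  1.84 -0.1   0.52  1.96] w 85.6 F [-0.8  0.6  0.5] T [0.03 0.05 0.  ] jawyaw 76.6 x [ 0.007 -0.003 -1.   ]
n 1 turn -0.1
  [ 0.0049  0.0053 -0.0006] [ 0.024 -0.011  0.069]
```

View pics/side2.png

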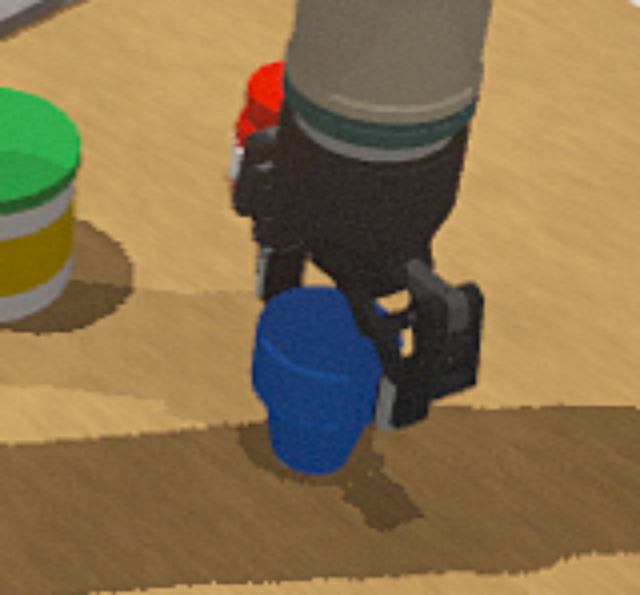

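View pics/wrist2.png

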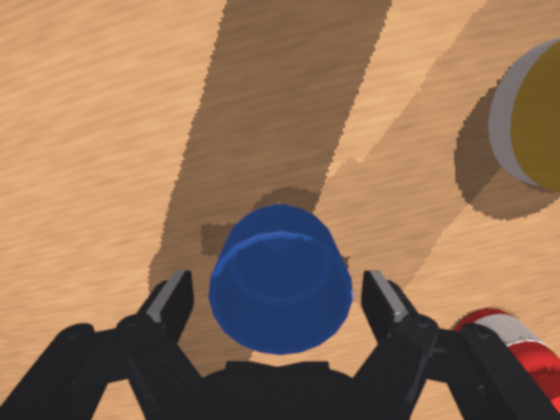

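Emit:
{"api": "servo_tool", "payload": {
  "rows": [
    {"dx": 0.005,"dy": 0.0053,"dz": -0.0006,"wx": 0.02,"wy": -0.01,"wz": 0.07,"fingers": 0},
    {"dx": 0,"dy": 0,"dz": 0,"wx": 0,"wy": 0,"wz": 0,"fingers": 1},
    {"dx": 0,"dy": 0,"dz": 0,"wx": 0,"wy": 0,"wz": 0,"fingers": 1},
    {"dx": 0,"dy": 0,"dz": 0,"wx": 0,"wy": 0,"wz": 0,"fingers": 1},
    {"dx": 0,"dy": 0,"dz": 0,"wx": 0,"wy": 0,"wz": 0,"fingers": 1}
  ]
}}

```text
clock: 6.28
eef_pos: [489.8, -319.4, 54.0]
tool_rot: [-2.206, 1.569, -0.872]
force: [-0.6, 0.9, 6.9]
width: 63.6
```

```bash
python3 -W ignore - <<'E'
from h import *
s=show()
for n in ["side","wrist"]:cv2.imwrite(f"pics/{n}3.png",ctrl.get_image(n)[:,:,::-1])
i=cv2.imread("pics/side3.png");cv2.imwrite("pics/side3.png",cv2.resize(i[230:400,300:460],None,fx=4,fy=3.5))
E
```

```text
t 6.28 pos [ 489.8 -319.4   54. ] q [ 0.48  0.78  0.07  1.84 -0.1   0.52  1.96] w 63.6 F [-0.6  0.9  6.9] T [ 0.28  0.31 -0.02] jawyaw 76.4 x [ 0.001 -0.001 -1.   ]
```

View pics/side3.png

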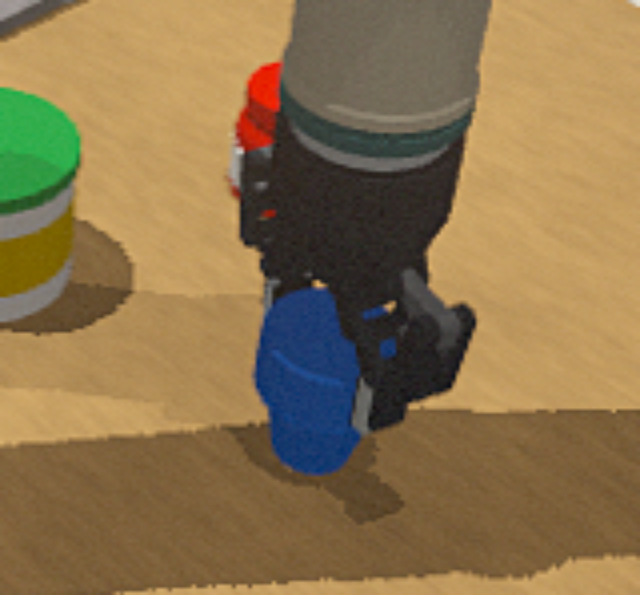

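Emit:
{"api": "servo_tool", "payload": {
  "rows": [
    {"dx": -0.02,"dy": 0,"dz": 0,"wx": 0,"wy": 0,"wz": 0,"fingers": 1},
    {"dx": -0.06,"dy": 0,"dz": 0,"wx": 0,"wy": 0,"wz": 0,"fingers": 1},
    {"dx": -0.07,"dy": 0,"dz": 0,"wx": 0,"wy": 0,"wz": 0,"fingers": 1},
    {"dx": -0.06,"dy": 0.003,"dz": 0.02,"wx": 0,"wy": 0,"wz": 0,"fingers": 1},
    {"dx": 0,"dy": 0.0087,"dz": 0.05,"wx": 0,"wy": 0,"wz": 0,"fingers": 1}
  ]
}}

```text
clock: 7.0
eef_pos: [495.0, -269.1, 214.9]
tool_rot: [-2.003, 1.56, -0.674]
force: [0.1, 0.6, -1.8]
width: 63.6
```

Emit:
{"api": "servo_tool", "payload": {
  "rows": [
    {"dx": 0,"dy": 0.0087,"dz": 0.065,"wx": 0,"wy": 0,"wz": 0,"fingers": 1},
    {"dx": 0,"dy": 0.0087,"dz": 0.065,"wx": 0,"wy": 0,"wz": 0,"fingers": 1},
    {"dx": 0,"dy": 0.0087,"dz": 0.065,"wx": 0,"wy": 0,"wz": 0,"fingers": 1},
    {"dx": 0,"dy": 0.0087,"dz": 0.065,"wx": 0,"wy": 0,"wz": 0,"fingers": 1},
    {"dx": 0,"dy": 0.0087,"dz": 0.065,"wx": 0,"wy": 0,"wz": 0,"fingers": 1}
  ]
}}

```text
clock: 7.62
eef_pos: [518.7, -20.0, 210.7]
tool_rot: [-2.086, 1.569, -0.752]
force: [0.5, -0.6, -0.6]
width: 63.7
```

```bash
python3 -W ignore - <<'E'
from h import *
s=show()
plan([541,172,205],76.5,s=s)
E
```

```text
t 7.62 pos [518.7 -20.  210.7] q [-0.1   0.47  0.11  1.91 -0.07  0.77  1.39] w 63.7 F [ 0.5 -0.6 -0.6] T [ 0.   -0.03  0.03] jawyaw 76.4 x [ 0.001 -0.001 -1.   ]
n 4 turn 0.1
  [0.0019 0.0078 0.064 ] [-0.004 -0.002  0.003]
  [0.0019 0.0078 0.064 ] [-0.004 -0.002  0.003]
  [0.0019 0.0077 0.064 ] [-0.004 -0.002  0.003]
  [0.0019 0.0077 0.064 ] [-0.004 -0.002  0.003]
```

Emit:
{"api": "servo_tool", "payload": {
  "rows": [
    {"dx": 0,"dy": 0.0078,"dz": 0.064,"wx": 0,"wy": 0,"wz": 0,"fingers": 1},
    {"dx": 0,"dy": 0.0078,"dz": 0.064,"wx": 0,"wy": 0,"wz": 0,"fingers": 1},
    {"dx": 0,"dy": 0.0078,"dz": 0.064,"wx": 0,"wy": 0,"wz": 0,"fingers": 1},
    {"dx": 0,"dy": 0.0078,"dz": 0.064,"wx": 0,"wy": 0,"wz": 0,"fingers": 1},
    {"dx": 0,"dy": 0,"dz": 0,"wx": 0,"wy": 0,"wz": 0,"fingers": 1}
  ]
}}

```text
clock: 8.25
eef_pos: [540.5, 176.4, 210.2]
tool_rot: [-0.038, 1.568, 1.304]
force: [-0.2, 0.1, -0.2]
width: 63.5
```

```bash
python3 -W ignore - <<'E'
from h import *
s=show()
p=np.array(s["eef_pos"])
plan([541,172,205],76.5,s=s,n=1)
big=None
for n in C:
    im=ctrl.get_image(n)[:,:,::-1].copy()
    u=proj(POT+[541,172,12],C[n]);v=proj(POT+[p[0],p[1],p[2]-53.5],C[n])
    c=u.mean(0)
    k=4;x0,y0=int(c[0]-50),int(c[1]-95)
    o=cv2.resize(im[y0:y0+140,x0:x0+100],None,fx=4,fy=4,interpolation=cv2.INTER_CUBIC)
    raw=o.copy()
    for w,col in((u,(0,255,0)),(v,(0,0,255))):
        for q in (w-[x0-.5,y0-.5])*4: cv2.circle(o,(int(q[0]),int(q[1])),1,col,-1)
    cv2.imwrite(f"pics/{n}4.png",np.hstack([raw,o]))
E
```

```text
t 8.25 pos [540.5 176.4 210.2] q [-0.43  0.54  0.11  1.78 -0.08  0.83  1.05] w 63.5 F [-0.2  0.1 -0.2] T [-0.04  0.    0.04] jawyaw 76.9 x [ 0.001  0.002 -1.   ]
n 1 turn -0.4
  [ 0.0069 -0.002  -0.0055] [0.061 0.024 0.001]
```

View pics/scene4.png

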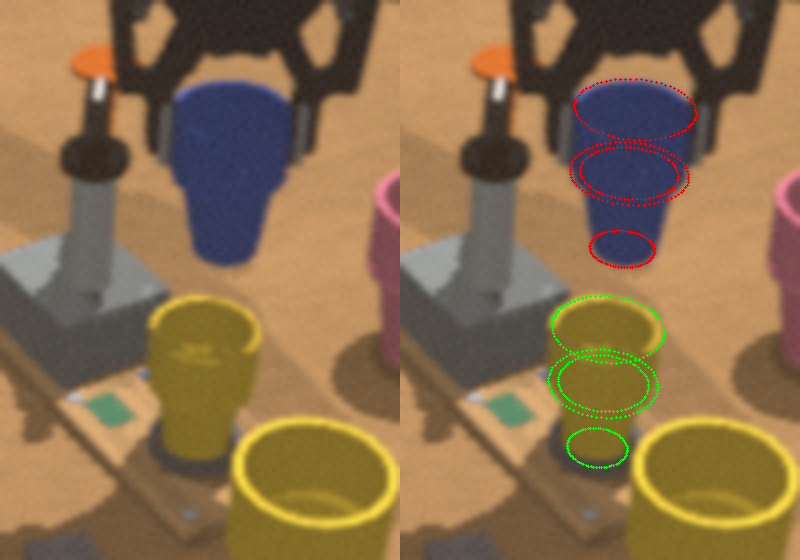

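View pics/side4.png

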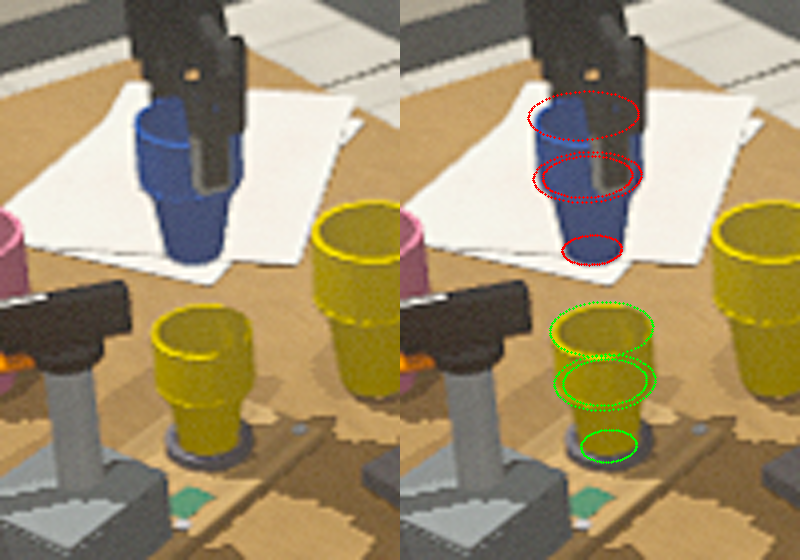

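```bash
cat > fit.py <<'E'
from h import *
FOOT=rev([(18,0),(26.5,50)]);COL=rev([(32,50),(32,90)])
def contour(im,lo,hi,box):
    h=cv2.cvtColor(im,cv2.COLOR_RGB2HSV);m=cv2.inRange(h,lo,hi)
    k=np.zeros_like(m);a,b,c,d=box;k[b:d,a:c]=m[b:d,a:c]
    nb,L,S,_=cv2.connectedComponentsWithStats(k);i=1+S[1:,4].argmax();k=((L==i)*255).astype(np.uint8)
    kk=cv2.morphologyEx(k,cv2.MORPH_CLOSE,np.ones((5,5)))
    up=cv2.resize(cv2.GaussianBlur(kk,(3,3),0),None,fx=4,fy=4,interpolation=cv2.INTER_LINEAR)
    cs,_=cv2.findContours((up>127).astype(np.uint8),cv2.RETR_EXTERNAL,cv2.CHAIN_APPROX_NONE)
    c=max(cs,key=len)[:,0,:].astype(float);c=(c+.5)/4-.5
    # drop points near dark pixels
    dark=(im.max(2)<62).astype(np.uint8);dark=cv2.dilate(cv2.morphologyEx(dark,cv2.MORPH_OPEN,np.ones((3,3))),np.ones((9,9)))
    keep=[dark[int(round(y)),int(round(x))]==0 for x,y in c]
    return c[np.array(keep)][::2]
def resid(T,cont):
    out=[]
    for n,c in cont.items():
        hs=[cv2.convexHull(proj(T(P),C[n]).astype(np.float32)) for P in(FOOT,COL)]
        out+= [max(cv2.pointPolygonTest(h,(float(x),float(y)),True) for h in hs) for x,y in c]
    return np.array(out)
def fitpot(cont,init,tilt=True,z=None):
    def T(p):
        zz=p[2] if z is None else z
        R=Ro.from_rotvec([p[3],p[4],0]) if tilt else Ro.identity()
        return lambda P:R.apply(P)+[p[0],p[1],zz]
    def f(p):return resid(T(p),cont)
    s=least_squares(f,list(init)+[0,0],loss='soft_l1',f_scale=1,x_scale=[1,1,1,.02,.02],diff_step=1e-4)
    r=f(s.x);return s.x,np.sqrt((r**2).mean()),len(r)
E
python3 -W ignore - <<'E'
from fit import *
np.set_printoptions(precision=3,suppress=True)
s=show();p=np.array(s["eef_pos"])
I={n:ctrl.get_image(n) for n in C}
def box(c):
    o={}
    for n in C:
        b=bbox(proj(POT+c,C[n]));o[n]=[int(b[0]-8),int(b[1]-8),int(b[2]+9),int(b[3]+9)]
    return o
bb=box(p+[0,0,-53.5]);cb={n:contour(I[n],(105,90,30),(130,255,255),bb[n]) for n in C}
print({n:len(c) for n,c in cb.items()})
print("blue",fitpot(cb,p+[0,0,-53.5]),"\n no tilt",fitpot(cb,p+[0,0,-53.5],False))
by=box([541,172,12]);cy={n:contour(I[n],(20,120,50),(34,255,255),by[n]) for n in C}
if 1:
    # drop lowest (socket-hidden) points: keep rows above foot
    for n in cy:
        l=proj([[541,172,35]],C[n])[0,1];cy[n]=cy[n][cy[n][:,1]<l]
print("yel",fitpot(cy,[541,172,12],False,12))
for n in C:print(n,"only",fitpot({n:cy[n]},[541,172,12],False,12)[0][:2],fitpot({n:cb[n]},p+[0,0,-53.5],False)[0][:3])
for n in C:
    o=cv2.resize(I[n],None,fx=4,fy=4)[:,:,::-1].copy()
    for c in(cb,cy):
        for q in c[n]:cv2.circle(o,(int(q[0]*4+2),int(q[1]*4+2)),1,(0,0,255),-1)
    b=bb[n];o=o[b[1]*4-20:b[1]*4+380,b[0]*4-100:b[0]*4+300];cv2.imwrite(f"pics/{n}5.png",o)
cv2.imwrite("pics/5.png",np.hstack([cv2.imread(f"pics/{n}5.png") for n in C]))
E
```

```text
t 8.35 pos [540.6 170.7 210.1] q [-0.43  0.54  0.11  1.78 -0.08  0.83  1.05] w 63.5 F [-0.7 -1.  -0.3] T [-0.06  0.05  0.01] jawyaw 76.5 x [ 0.    -0.001 -1.   ]
{'scene': 203, 'side': 211}
blue (array([536.537, 169.113, 156.799,  -0.01 ,   0.103]), np.float64(3.368385961168029), 414) 
 no tilt (array([541.639, 169.361, 157.045,   0.   ,   0.   ]), np.float64(3.531068032680475), 414)
yel (array([540.028, 170.499,  12.   ,   0.   ,   0.   ]), np.float64(0.37711680290494864), 304)
scene only [539.929 170.554] [459.011 202.142 103.312]
side only [539.995 170.401] [605.991 273.133  91.312]
```

View pics/5.png

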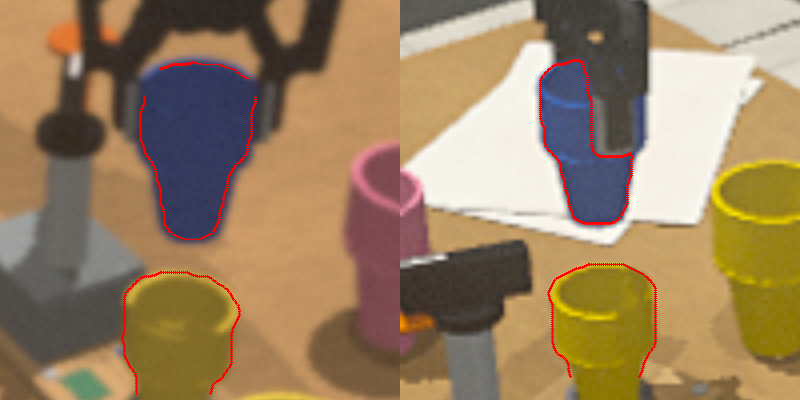

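```bash
python3 -W ignore - <<'E'
from fit import *
np.set_printoptions(precision=3,suppress=True)
s=show();p=np.array(s["eef_pos"])
I={n:ctrl.get_image(n) for n in C}
c0=p+[0,0,-53.5];cb={}
for n in C:
    b=bbox(proj(POT+c0,C[n]));b=[int(b[0]-8),int(b[1]-8),int(b[2]+9),int(b[3]+9)]
    lo=(105,75,30) if n=="scene" else (105,90,30)
    c=contour(I[n],lo,(130,255,255),b)
    if n=="side":
        m=(c[:,0]<b[0]-25+172/4)|(c[:,1]>b[1]-5+165/4)
    else: m=(c[:,1]>b[1]-5+140/4)|(c[:,1]<b[1]-5+70/4)
    cb[n]=c[m]
for tl in(True,False):
    x,r,k=fitpot(cb,c0,tl);print("blue",x,"rel tcp",x[:3]-p,r,k)
for n in C:
    o=cv2.resize(I[n],None,fx=4,fy=4)[:,:,::-1].copy()
    for q in cb[n]:cv2.circle(o,(int(q[0]*4+2),int(q[1]*4+2)),1,(0,0,255),-1)
    b=bbox(proj(POT+c0,C[n])).astype(int)-8
    o=o[b[1]*4-20:b[1]*4+300,b[0]*4-100:b[0]*4+300];cv2.imwrite(f"pics/{n}5.png",o)
cv2.imwrite("pics/6.png",np.hstack([cv2.imread(f"pics/{n}5.png") for n in C]))
E
```

```text
t 8.45 pos [540.8 169.  210. ] q [-0.43  0.54  0.11  1.78 -0.08  0.83  1.05] w 63.9 F [-1.  -0.3 -0.9] T [-0.08 -0.02 -0.  ] jawyaw 76.3 x [-0.    -0.002 -1.   ]
blue [541.025 171.443 159.757   0.099   0.006] rel tcp [  0.2     2.431 -50.22 ] 1.3001969178904225 286
blue [541.927 168.017 159.7     0.      0.   ] rel tcp [  1.102  -0.994 -50.277] 1.3528802301648675 286
```

View pics/6.png

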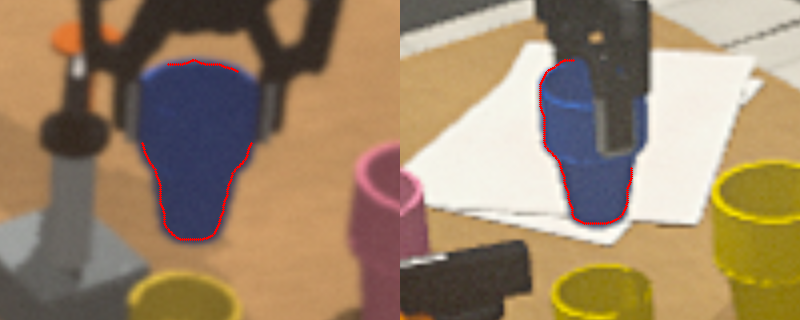

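```bash
python3 -W ignore - <<'E'
from h import *
s=show()
plan([539.3,171.2,165],76.5,s=s,n=1)
E
```

```text
t 8.55 pos [541.  169.  209.9] q [-0.43  0.54  0.11  1.78 -0.08  0.83  1.05] w 63.5 F [ 0.   0.1 -0.2] T [ 0.03 -0.01  0.05] jawyaw 76.3 x [-0.    -0.002 -1.   ]
n 1 turn 0.2
  [0.0599 0.0029 0.0024] [-0.036 -0.014  0.003]
```

Emit:
{"api": "servo_tool", "payload": {
  "rows": [
    {"dx": 0,"dy": 0.0029,"dz": 0.0024,"wx": -0.036,"wy": -0.014,"wz": 0,"fingers": 1},
    {"dx": 0.03,"dy": 0,"dz": 0,"wx": 0,"wy": 0,"wz": 0,"fingers": 1},
    {"dx": 0.03,"dy": 0,"dz": 0,"wx": 0,"wy": 0,"wz": 0,"fingers": 1},
    {"dx": 0,"dy": 0,"dz": 0,"wx": 0,"wy": 0,"wz": 0,"fingers": 1},
    {"dx": 0,"dy": 0,"dz": 0,"wx": 0,"wy": 0,"wz": 0,"fingers": 1}
  ]
}}

```text
clock: 9.18
eef_pos: [539.6, 172.9, 165.3]
tool_rot: [-0.709, 1.569, 0.629]
force: [0.7, -0.1, -0.5]
width: 63.6
```

```bash
python3 -W ignore - <<'E'
from h import *
s=show()
plan([539.3,171.2,125],76.5,s=s,n=1)
for n in C:
    im=ctrl.get_image(n)[:,:,::-1];c=proj([[540,171,100]],C[n])[0].astype(int)
    cv2.imwrite(f"pics/{n}5.png",cv2.resize(im[c[1]-50:c[1]+50,c[0]-50:c[0]+50],None,fx=4,fy=4,interpolation=cv2.INTER_CUBIC))
cv2.imwrite("pics/7.png",np.hstack([cv2.imread(f"pics/{n}5.png") for n in C]))
E
```

```text
t 9.18 pos [539.6 172.9 165.3] q [-0.43  0.59  0.1   1.83 -0.09  0.73  1.06] w 63.6 F [ 0.7 -0.1 -0.5] T [ 0.04  0.02 -0.03] jawyaw 76.6 x [ 0.001  0.001 -1.   ]
n 1 turn -0.1
  [ 0.0537 -0.     -0.0023] [0.02  0.01  0.008]
```

View pics/7.png

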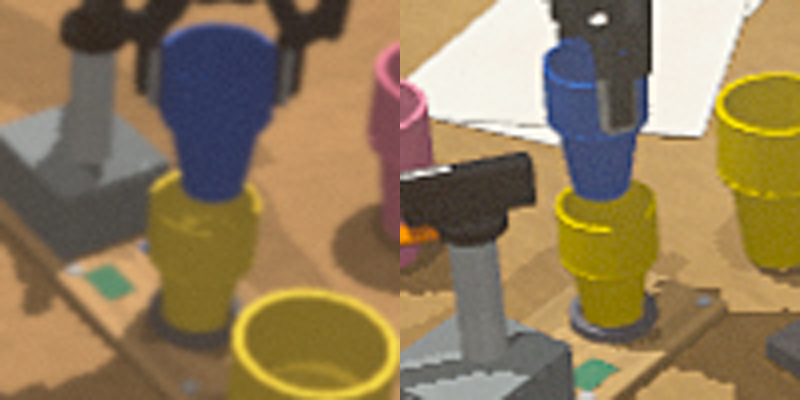

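Emit:
{"api": "servo_tool", "payload": {
  "rows": [
    {"dx": 0.018,"dy": 0,"dz": 0,"wx": 0,"wy": 0,"wz": 0,"fingers": 1},
    {"dx": 0.018,"dy": 0,"dz": 0,"wx": 0,"wy": 0,"wz": 0,"fingers": 1},
    {"dx": 0.018,"dy": 0,"dz": 0,"wx": 0,"wy": 0,"wz": 0,"fingers": 1},
    {"dx": 0,"dy": 0,"dz": 0,"wx": 0,"wy": 0,"wz": 0,"fingers": 1},
    {"dx": 0,"dy": 0,"dz": 0,"wx": 0,"wy": 0,"wz": 0,"fingers": 1}
  ]
}}

```text
clock: 9.9
eef_pos: [539.2, 173.0, 124.0]
tool_rot: [0.304, 1.57, 1.641]
force: [-1.1, 0.4, -0.8]
width: 63.4
```

```bash
python3 -W ignore - <<'E'
from h import *
s=show()
for n in C:
    im=ctrl.get_image(n)[:,:,::-1];c=proj([[540,171,100]],C[n])[0].astype(int)
    cv2.imwrite(f"pics/{n}5.png",cv2.resize(im[c[1]-50:c[1]+50,c[0]-50:c[0]+50],None,fx=4,fy=4,interpolation=cv2.INTER_CUBIC))
cv2.imwrite("pics/8.png",np.hstack([cv2.imread(f"pics/{n}5.png") for n in C]))
s=show()
E
```

```text
t 9.9 pos [539.2 173.  124. ] q [-0.42  0.65  0.09  1.86 -0.09  0.64  1.07] w 63.4 F [-1.1  0.4 -0.8] T [ 0.   -0.04  0.02] jawyaw 76.6 x [-0.  0. -1.]
t 10.0 pos [539.5 173.1 124.4] q [-0.42  0.65  0.09  1.86 -0.09  0.64  1.07] w 63.7 F [-0.  -1.2 -1.2] T [ 0.01  0.01 -0.04] jawyaw 76.6 x [ 0.001  0.001 -1.   ]
```

View pics/8.png

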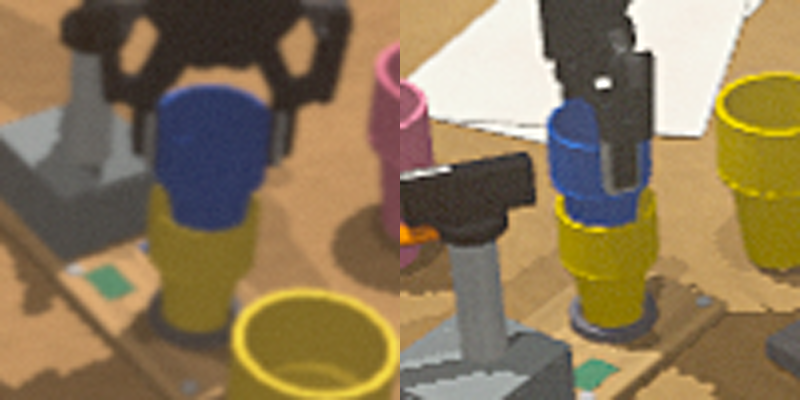

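Emit:
{"api": "servo_tool", "payload": {
  "rows": [
    {"dx": 0,"dy": -0.0024,"dz": -0.0031,"wx": 0,"wy": 0,"wz": 0,"fingers": 1},
    {"dx": 0.01,"dy": 0,"dz": 0,"wx": 0,"wy": 0,"wz": 0,"fingers": 1},
    {"dx": 0.009,"dy": 0,"dz": 0,"wx": 0,"wy": 0,"wz": 0,"fingers": 1},
    {"dx": 0,"dy": 0,"dz": 0,"wx": 0,"wy": 0,"wz": 0,"fingers": 1},
    {"dx": 0,"dy": 0,"dz": 0,"wx": 0,"wy": 0,"wz": 0,"fingers": 1}
  ]
}}

```text
clock: 10.62
eef_pos: [540.3, 170.3, 109.7]
tool_rot: [0.533, 1.57, 1.87]
force: [-0.1, 0.1, -0.0]
width: 63.3
```

```bash
python3 -W ignore - <<'E'
from h import *
s=show()
for n in C:
    im=ctrl.get_image(n)[:,:,::-1];c=proj([[540,171,100]],C[n])[0].astype(int)
    cv2.imwrite(f"pics/{n}5.png",cv2.resize(im[c[1]-50:c[1]+50,c[0]-50:c[0]+50],None,fx=4,fy=4,interpolation=cv2.INTER_CUBIC))
cv2.imwrite("pics/9.png",np.hstack([cv2.imread(f"pics/{n}5.png") for n in C]))
s=show()
E
```

```text
t 10.62 pos [540.3 170.3 109.7] q [-0.41  0.67  0.09  1.87 -0.1   0.61  1.07] w 63.3 F [-0.1  0.1 -0. ] T [-0.03  0.02 -0.  ] jawyaw 76.6 x [-0.  0. -1.]
t 10.72 pos [540.5 170.4 109.9] q [-0.41  0.67  0.09  1.86 -0.1   0.61  1.07] w 63.6 F [-1.  -0.1 -0.8] T [0.02 0.   0.06] jawyaw 76.6 x [ 0.     0.001 -1.   ]
```

View pics/9.png

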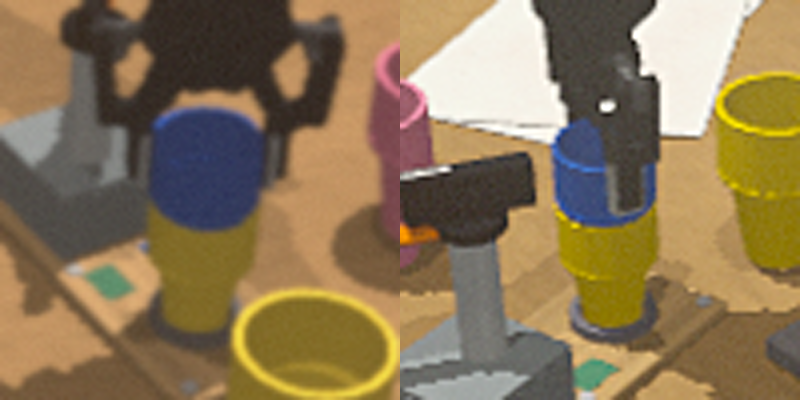

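Emit:
{"api": "servo_tool", "payload": {
  "rows": [
    {"dx": 0.002,"dy": 0,"dz": 0,"wx": 0,"wy": 0,"wz": 0,"fingers": 1},
    {"dx": 0.002,"dy": 0,"dz": 0,"wx": 0,"wy": 0,"wz": 0,"fingers": 1},
    {"dx": 0,"dy": 0,"dz": 0,"wx": 0,"wy": 0,"wz": 0,"fingers": 1},
    {"dx": 0,"dy": 0,"dz": 0,"wx": 0,"wy": 0,"wz": 0,"fingers": 1}
  ]
}}

```text
clock: 11.22
eef_pos: [540.3, 170.3, 106.8]
tool_rot: [0.129, 1.57, 1.466]
force: [-1.2, -0.2, -1.5]
width: 63.4
```

Emit:
{"api": "servo_tool", "payload": {
  "rows": [
    {"dx": 0.0015,"dy": 0,"dz": 0,"wx": 0,"wy": 0,"wz": 0,"fingers": 1},
    {"dx": 0,"dy": 0,"dz": 0,"wx": 0,"wy": 0,"wz": 0,"fingers": 1},
    {"dx": 0,"dy": 0,"dz": 0,"wx": 0,"wy": 0,"wz": 0,"fingers": 1}
  ]
}}

```text
clock: 11.6
eef_pos: [540.6, 169.9, 106.4]
tool_rot: [-1.056, 1.57, 0.281]
force: [-1.0, -1.2, 5.4]
width: 63.6
```

Emit:
{"api": "servo_tool", "payload": {
  "rows": [
    {"dx": 0,"dy": 0,"dz": 0,"wx": 0,"wy": 0,"wz": 0,"fingers": 0},
    {"dx": 0,"dy": 0,"dz": 0,"wx": 0,"wy": 0,"wz": 0,"fingers": 0},
    {"dx": 0,"dy": 0,"dz": 0,"wx": 0,"wy": 0,"wz": 0,"fingers": 0},
    {"dx": 0,"dy": 0,"dz": 0,"wx": 0,"wy": 0,"wz": 0,"fingers": 0}
  ]
}}

```text
clock: 12.1
eef_pos: [540.3, 170.4, 105.6]
tool_rot: [0.415, 1.57, 1.752]
force: [0.0, 0.0, -0.1]
width: 85.3
```

Emit:
{"api": "servo_tool", "payload": {
  "rows": [
    {"dx": -0.03,"dy": 0,"dz": 0,"wx": 0,"wy": 0,"wz": 0,"fingers": 0},
    {"dx": -0.06,"dy": 0,"dz": 0,"wx": 0,"wy": 0,"wz": 0,"fingers": 0},
    {"dx": -0.07,"dy": 0,"dz": 0,"wx": 0,"wy": 0,"wz": 0,"fingers": 0},
    {"dx": -0.07,"dy": 0,"dz": 0,"wx": 0,"wy": 0,"wz": 0,"fingers": 0}
  ]
}}

```text
clock: 12.6
eef_pos: [540.1, 170.2, 279.8]
tool_rot: [0.537, 1.57, 1.875]
force: [0.6, 0.3, 0.2]
width: 85.3
```

```bash
python3 -W ignore - <<'E'
from fit import *
np.set_printoptions(precision=3,suppress=True)
s=show()
I={n:ctrl.get_image(n) for n in C}
cb={};cy={}
for n in C:
    im=I[n][:,:,::-1];c=proj([[540,171,100]],C[n])[0].astype(int)
    cv2.imwrite(f"pics/{n}5.png",cv2.resize(im[c[1]-50:c[1]+50,c[0]-70:c[0]+30],None,fx=4,fy=4,interpolation=cv2.INTER_CUBIC))
cv2.imwrite("pics/10.png",np.hstack([cv2.imread(f"pics/{n}5.png") for n in C]))
# blue collar only: fit z,x,y using bbox contour of upper collar vs expected
for n in C:
    b=bbox(proj(POT+[540,170.5,52],C[n])).astype(int)
    c=contour(I[n],(105,75,30),(130,255,255),[b[0]-6,b[1]-6,b[2]+6,b[3]+6]);l=proj([[540,170.5,112]],C[n])[0,1]
    cb[n]=c[c[:,1]<l]
    print(n,bbox(c), bbox(proj(COL+[540,170.5,52],C[n])))
print(fitpot(cb,[540,170.5,52],False))
# knob in wrist cam
W=ctrl.camera_info("wrist");w=ctrl.get_image("wrist");cv2.imwrite("pics/w10.png",w[:,:,::-1])
E
```

```text
t 12.6 pos [540.1 170.2 279.8] q [-0.44  0.46  0.12  1.7  -0.07  0.99  1.05] w 85.3 F [0.6 0.3 0.2] T [-0.01 -0.06 -0.04] jawyaw 76.6 x [-0.  0. -1.]
scene [328.625 196.625 355.375 224.375] [327.837 195.31  357.388 226.124]
side [235.625 175.625 261.375 201.375] [235.001 174.745 261.792 202.091]
(array([540.73 , 169.188,  49.478,   0.   ,   0.   ]), np.float64(0.6571935453507407), 200)
```

View pics/10.png

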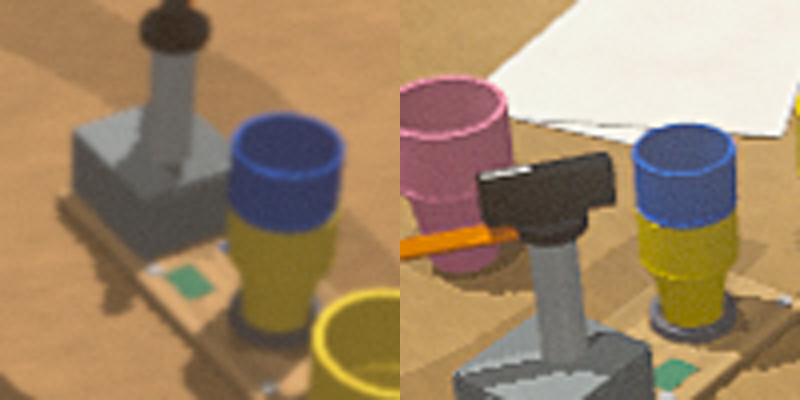

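View pics/w10.png

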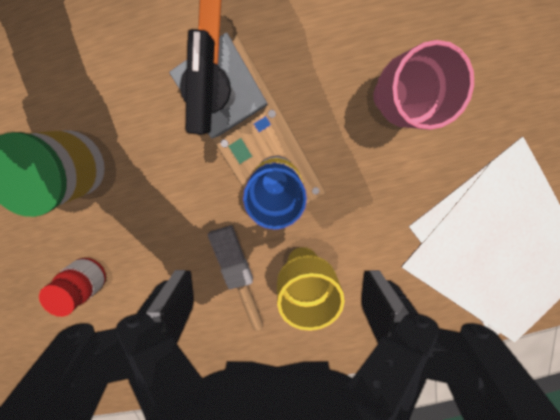

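```bash
python3 -W ignore - <<'E'
from h import *
np.set_printoptions(precision=1,suppress=True)
W=ctrl.camera_info("wrist")
w=cv2.imread("pics/w10.png")
a=np.radians(160)
def boxpts(cx,cy,a):
    e=np.array([[sx*38,sy*8,z] for z in(188,158) for sx,sy in((1,1),(1,-1),(-1,-1),(-1,1))])
    R=np.array([[np.cos(a),-np.sin(a),0],[np.sin(a),np.cos(a),0],[0,0,1]]);return e@R.T+[cx,cy,0]
x0,y0,k=150,10,5
o=cv2.resize(w[y0:y0+140,x0:x0+140],None,fx=k,fy=k,interpolation=cv2.INTER_CUBIC)
o=cv2.convertScaleAbs(o,alpha=1.6,beta=20)
h=o.copy()
for (cx,cy,an,col) in((425.8,138.5,160,(0,255,0)),):
    u=((proj(boxpts(cx,cy,np.radians(an)),W)-[x0,y0])*k+2).astype(int)
    for q in(u[:4],u[4:]):cv2.polylines(o,[q],True,col,1)
    hb=((proj(np.c_[22*np.cos(th)+cx,22*np.sin(th)+cy,0*th+158],W)-[x0,y0])*k+2).astype(int);cv2.polylines(o,[hb],True,(0,0,255),1)
cv2.imwrite("pics/11.png",o[:600])
E
```

```text
(no output)
```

View pics/11.png

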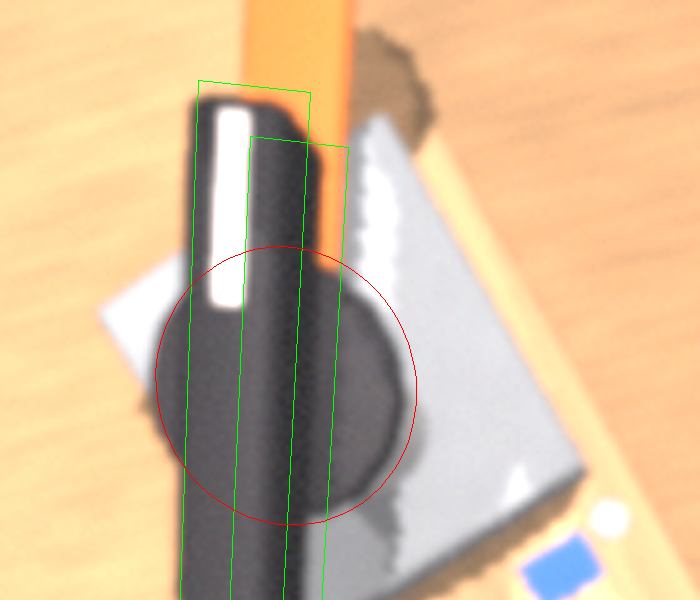

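```bash
python3 -W ignore - <<'E'
from h import *
s=show()
plan([426,137,235],70,s=s,n=4)
E
```

```text
t 12.75 pos [542.1 170.7 281.3] q [-0.44  0.46  0.12  1.7  -0.07  0.99  1.05] w 85.3 F [-0.2  0.5 -1.1] T [ 0.02 -0.02 -0.02] jawyaw 76.6 x [ 0.006  0.003 -1.   ]
n 4 turn -6.6
  [ 0.0151  0.0351 -0.0199] [0.277 0.011 0.013]
  [ 0.0152  0.0345 -0.0209] [0.277 0.011 0.013]
  [ 0.0153  0.0339 -0.0219] [0.277 0.011 0.013]
  [ 0.0153  0.0332 -0.0229] [0.277 0.011 0.013]
```

Emit:
{"api": "servo_tool", "payload": {
  "rows": [
    {"dx": 0.0151,"dy": 0.0351,"dz": -0.0199,"wx": 0.277,"wy": 0.011,"wz": 0.013,"fingers": 0},
    {"dx": 0.0152,"dy": 0.0345,"dz": -0.0209,"wx": 0.277,"wy": 0.011,"wz": 0.013,"fingers": 0},
    {"dx": 0.0153,"dy": 0.0339,"dz": -0.0219,"wx": 0.277,"wy": 0.011,"wz": 0.013,"fingers": 0},
    {"dx": 0.0153,"dy": 0.0332,"dz": -0.0229,"wx": 0.277,"wy": 0.011,"wz": 0.013,"fingers": 0},
    {"dx": 0,"dy": 0,"dz": 0,"wx": 0,"wy": 0,"wz": 0,"fingers": 0}
  ]
}}

```text
clock: 13.38
eef_pos: [420.3, 135.2, 231.1]
tool_rot: [2.27, 1.558, -2.792]
force: [0.6, 0.0, -0.1]
width: 85.3
```

Emit:
{"api": "servo_tool", "payload": {
  "rows": [
    {"dx": 0,"dy": 0,"dz": 0,"wx": 0,"wy": 0,"wz": 0,"fingers": 0},
    {"dx": 0,"dy": 0,"dz": 0,"wx": 0,"wy": 0,"wz": 0,"fingers": 0}
  ]
}}

```text
clock: 13.62
eef_pos: [424.9, 136.7, 232.8]
tool_rot: [2.29, 1.565, -2.771]
force: [-0.3, 0.5, 0.7]
width: 85.2
```

```bash
python3 -W ignore - <<'E'
from h import *
s=show()
W=ctrl.camera_info("wrist");w=ctrl.get_image("wrist")[:,:,::-1].copy();I={n:ctrl.get_image(n) for n in C}
s2=show()
def boxpts(cx,cy,a):
    e=np.array([[sx*38,sy*8,z] for z in(188,158) for sx,sy in((1,1),(1,-1),(-1,-1),(-1,1))])
    R=np.array([[np.cos(a),-np.sin(a),0],[np.sin(a),np.cos(a),0],[0,0,1]]);return e@R.T+[cx,cy,0]
o=cv2.convertScaleAbs(w,alpha=1.5,beta=20);cv2.imwrite("pics/12r.png",o)
u=proj(boxpts(426,137,np.radians(160)),W).astype(int)
for q in(u[:4],u[4:]):cv2.polylines(o,[q],True,(0,255,0),1)
p=np.array(s["eef_pos"]);t=proj([p,[p[0],p[1],188]],W).astype(int)
for q in t:cv2.circle(o,tuple(q),3,(0,0,255),-1)
cv2.imwrite("pics/12.png",o)
E
```

```text
t 13.62 pos [424.9 136.7 232.8] q [-0.49  0.35  0.15  2.05 -0.07  0.75  0.93] w 85.2 F [-0.3  0.5  0.7] T [-0.    0.01  0.03] jawyaw 70.0 x [-0.006 -0.002 -1.   ]
t 13.78 pos [424.5 136.6 232.8] q [-0.49  0.34  0.15  2.05 -0.07  0.75  0.93] w 85.3 F [-0.1 -0.6 -0.5] T [0.02 0.03 0.04] jawyaw 70.0 x [-0.006 -0.002 -1.   ]
```

View pics/12.png

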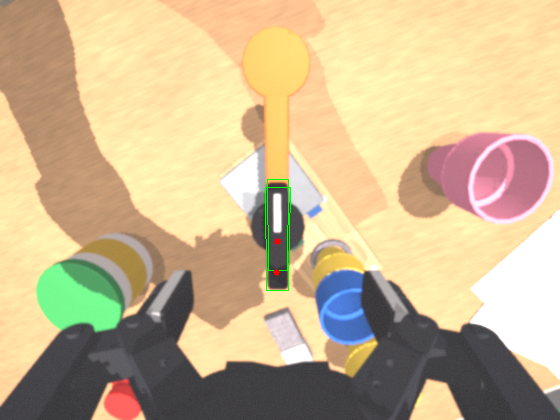

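```bash
python3 -W ignore - <<'E'
from h import *
s=show()
plan([426,137,164],70,s=s,n=1)
E
```

```text
t 13.78 pos [424.5 136.6 232.8] q [-0.49  0.34  0.15  2.05 -0.07  0.75  0.93] w 85.3 F [-0.1 -0.6 -0.5] T [0.02 0.03 0.04] jawyaw 70.0 x [-0.006 -0.002 -1.   ]
n 1 turn 0.0
  [ 0.0918 -0.0021  0.0016] [-0.001 -0.04  -0.047]
```

Emit:
{"api": "servo_tool", "payload": {
  "rows": [
    {"dx": 0,"dy": -0.002,"dz": 0.001,"wx": 0,"wy": -0.04,"wz": -0.047,"fingers": 0},
    {"dx": 0.03,"dy": 0,"dz": 0,"wx": 0,"wy": 0,"wz": 0,"fingers": 0},
    {"dx": 0.03,"dy": 0,"dz": 0,"wx": 0,"wy": 0,"wz": 0,"fingers": 0},
    {"dx": 0.03,"dy": 0,"dz": 0,"wx": 0,"wy": 0,"wz": 0,"fingers": 0},
    {"dx": 0,"dy": 0,"dz": 0,"wx": 0,"wy": 0,"wz": 0,"fingers": 0}
  ]
}}

```text
clock: 14.4
eef_pos: [424.7, 136.2, 164.3]
tool_rot: [2.301, 1.567, -2.76]
force: [-0.9, 0.6, 0.4]
width: 85.4
```

```bash
python3 -W ignore - <<'E'
from h import *
s=show()
W=ctrl.camera_info("wrist");w=ctrl.get_image("wrist")[:,:,::-1].copy();I=ctrl.get_image("side")[:,:,::-1]
s2=show()
plan([426,137,164],70,s=s2,n=1)
o=cv2.convertScaleAbs(w,alpha=1.5,beta=20)
cv2.imwrite("pics/13.png",np.hstack([o[120:400,100:460],cv2.resize(I[150:270,140:260],(280,280))]))
E
```

```text
t 14.4 pos [424.7 136.2 164.3] q [-0.46  0.46  0.12  2.14 -0.1   0.56  0.96] w 85.4 F [-0.9  0.6  0.4] T [-0.01 -0.02 -0.02] jawyaw 70.0 x [-0.003 -0.001 -1.   ]
t 14.5 pos [426.  136.6 165.7] q [-0.46  0.45  0.12  2.13 -0.1   0.56  0.96] w 85.6 F [ 0.3 -0.3 -0.5] T [-0.03  0.01  0.07] jawyaw 70.0 x [ 0. -0. -1.]
n 1 turn 0.0
  [0.0023 0.0002 0.0004] [-0.002 -0.     0.001]
```

View pics/13.png

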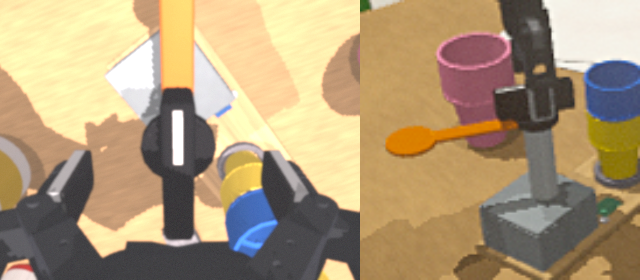

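Emit:
{"api": "servo_tool", "payload": {
  "rows": [
    {"dx": 0,"dy": 0,"dz": 0,"wx": 0,"wy": 0,"wz": 0,"fingers": 1},
    {"dx": 0,"dy": 0,"dz": 0,"wx": 0,"wy": 0,"wz": 0,"fingers": 1},
    {"dx": 0,"dy": 0,"dz": 0,"wx": 0,"wy": 0,"wz": 0,"fingers": 1},
    {"dx": 0,"dy": 0,"dz": 0,"wx": 0,"wy": 0,"wz": 0,"fingers": 1},
    {"dx": 0,"dy": 0,"dz": 0,"wx": 0,"wy": 0,"wz": 0,"fingers": 1}
  ]
}}

```text
clock: 15.12
eef_pos: [425.6, 136.5, 165.7]
tool_rot: [2.402, 1.57, -2.66]
force: [-0.5, -0.2, 6.6]
width: 14.7
```

Emit:
{"api": "servo_tool", "payload": {
  "rows": [
    {"dx": 0,"dy": 0,"dz": 0,"wx": 0,"wy": 0,"wz": 0,"fingers": 1},
    {"dx": 0,"dy": 0,"dz": 0,"wx": 0,"wy": 0,"wz": 0,"fingers": 1},
    {"dx": 0,"dy": 0,"dz": 0,"wx": 0,"wy": 0,"wz": 0,"fingers": 1}
  ]
}}

```text
clock: 15.5
eef_pos: [425.7, 136.5, 165.7]
tool_rot: [2.447, 1.571, -2.615]
force: [-1.8, -0.7, 6.0]
width: 15.2
```

Emit:
{"api": "servo_tool", "payload": {
  "rows": [
    {"dx": 0,"dy": 0,"dz": 0,"wx": 0.5,"wy": 0,"wz": 0,"fingers": 1},
    {"dx": 0,"dy": 0,"dz": 0,"wx": 1,"wy": 0,"wz": 0,"fingers": 1},
    {"dx": 0,"dy": 0,"dz": 0,"wx": 1,"wy": 0,"wz": 0,"fingers": 1},
    {"dx": 0,"dy": 0,"dz": 0,"wx": 1,"wy": 0,"wz": 0,"fingers": 1},
    {"dx": 0,"dy": 0,"dz": 0,"wx": 0.5,"wy": 0,"wz": 0,"fingers": 1}
  ]
}}

```text
clock: 16.12
eef_pos: [425.8, 136.6, 165.7]
tool_rot: [-0.836, 1.571, -0.035]
force: [-0.8, -1.0, 4.7]
width: 14.8
```

```bash
python3 -W ignore - <<'E'
from h import *
s=show()
E
```

```text
t 16.12 pos [425.8 136.6 165.7] q [-0.55  0.46  0.25  2.14 -0.21  0.56  0.65] w 14.8 F [-0.8 -1.   4.7] T [-0.12  0.17  0.08] jawyaw 45.9 x [ 0. -0. -1.]
```

Emit:
{"api": "servo_tool", "payload": {
  "rows": [
    {"dx": 0,"dy": 0,"dz": 0,"wx": 1,"wy": 0,"wz": 0,"fingers": 1},
    {"dx": 0,"dy": 0,"dz": 0,"wx": 1,"wy": 0,"wz": 0,"fingers": 1},
    {"dx": 0,"dy": 0,"dz": 0,"wx": 1,"wy": 0,"wz": 0,"fingers": 1},
    {"dx": 0,"dy": 0,"dz": 0,"wx": 1,"wy": 0,"wz": 0,"fingers": 1},
    {"dx": 0,"dy": 0,"dz": 0,"wx": 1,"wy": 0,"wz": 0,"fingers": 1}
  ]
}}

```text
clock: 16.75
eef_pos: [426.0, 136.7, 165.7]
tool_rot: [0.295, 1.57, 0.571]
force: [-0.4, -1.2, 4.4]
width: 15.1
```

```bash
python3 -W ignore - <<'E'
from h import *
s=show()
E
```

```text
t 16.75 pos [426.  136.7 165.7] q [-0.66  0.48  0.4   2.14 -0.34  0.58  0.26] w 15.1 F [-0.4 -1.2  4.4] T [-0.04  0.09  0.05] jawyaw 15.8 x [ 0.  0. -1.]
```

Emit:
{"api": "servo_tool", "payload": {
  "rows": [
    {"dx": 0,"dy": 0,"dz": 0,"wx": 1,"wy": 0,"wz": 0,"fingers": 1},
    {"dx": 0,"dy": 0,"dz": 0,"wx": 1,"wy": 0,"wz": 0,"fingers": 1},
    {"dx": 0,"dy": 0,"dz": 0,"wx": 1,"wy": 0,"wz": 0,"fingers": 1},
    {"dx": 0,"dy": 0,"dz": 0,"wx": 1,"wy": 0,"wz": 0,"fingers": 1},
    {"dx": 0,"dy": 0,"dz": 0,"wx": 0.5,"wy": 0,"wz": 0,"fingers": 1}
  ]
}}

```text
clock: 17.38
eef_pos: [426.3, 136.8, 165.7]
tool_rot: [0.295, 1.57, 0.101]
force: [0.1, -0.5, 4.5]
width: 15.0
```

```bash
python3 -W ignore - <<'E'
from h import *
s=show()
w=ctrl.get_image("wrist")[:,:,::-1];I=ctrl.get_image("scene")[:,:,::-1]
o=cv2.convertScaleAbs(w,alpha=1.5,beta=20)
cv2.imwrite("pics/14.png",np.hstack([o[0:420,60:480],cv2.resize(I[140:260,260:380],(380,420))]))
E
```

```text
t 17.38 pos [426.3 136.8 165.7] q [-0.75  0.51  0.54  2.14 -0.46  0.61 -0.08] w 15.0 F [ 0.1 -0.5  4.5] T [-0.11 -0.03  0.19] jawyaw -11.1 x [ 0.001  0.    -1.   ]
```

View pics/14.png

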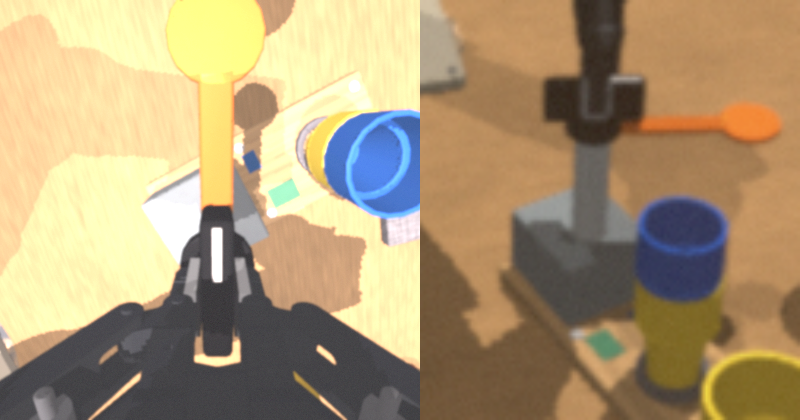

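Emit:
{"api": "servo_tool", "payload": {
  "rows": [
    {"dx": 0,"dy": 0,"dz": 0,"wx": 0.8,"wy": 0,"wz": 0,"fingers": 1},
    {"dx": 0,"dy": 0,"dz": 0,"wx": 0.8,"wy": 0,"wz": 0,"fingers": 1},
    {"dx": 0,"dy": 0,"dz": 0,"wx": 0.8,"wy": 0,"wz": 0,"fingers": 1},
    {"dx": 0,"dy": 0,"dz": 0,"wx": 0.8,"wy": 0,"wz": 0,"fingers": 1},
    {"dx": 0,"dy": 0,"dz": 0,"wx": 0.8,"wy": 0,"wz": 0,"fingers": 1}
  ]
}}

```text
clock: 18.1
eef_pos: [426.4, 136.7, 165.7]
tool_rot: [0.667, 1.569, 0.054]
force: [-1.0, -1.2, 3.9]
width: 14.7
```

```bash
python3 -W ignore - <<'E'
from h import *
s=show()
E
```

```text
t 18.1 pos [426.4 136.7 165.7] q [-0.83  0.54  0.67  2.14 -0.56  0.64 -0.38] w 14.7 F [-1.  -1.2  3.9] T [-0.1  -0.2   0.16] jawyaw -35.1 x [ 0.001  0.    -1.   ]
```

Emit:
{"api": "servo_tool", "payload": {
  "rows": [
    {"dx": 0,"dy": 0,"dz": 0,"wx": 0.8,"wy": 0,"wz": 0,"fingers": 1},
    {"dx": 0,"dy": 0,"dz": 0,"wx": 0.8,"wy": 0,"wz": 0,"fingers": 1},
    {"dx": 0,"dy": 0,"dz": 0,"wx": 0.8,"wy": 0,"wz": 0,"fingers": 1},
    {"dx": 0,"dy": 0,"dz": 0,"wx": 0.8,"wy": 0,"wz": 0,"fingers": 1},
    {"dx": 0,"dy": 0,"dz": 0,"wx": 0.8,"wy": 0,"wz": 0,"fingers": 1}
  ]
}}

```text
clock: 18.73
eef_pos: [426.6, 136.5, 165.8]
tool_rot: [1.132, 1.569, 0.099]
force: [-0.4, -1.7, 3.2]
width: 15.0
```

```bash
python3 -W ignore - <<'E'
from h import *
s=show()
w=ctrl.get_image("wrist")[:,:,::-1];I=ctrl.get_image("scene")[:,:,::-1]
o=cv2.convertScaleAbs(w,alpha=1.5,beta=20)
cv2.imwrite("pics/15.png",np.hstack([o[0:420,60:480],cv2.resize(I[140:260,260:380],(380,420))]))
E
```

```text
t 18.73 pos [426.6 136.5 165.8] q [-0.91  0.57  0.79  2.14 -0.66  0.68 -0.69] w 15.0 F [-0.4 -1.7  3.2] T [-0.07 -0.2  -0.09] jawyaw -59.2 x [ 0.002  0.    -1.   ]
```

View pics/15.png

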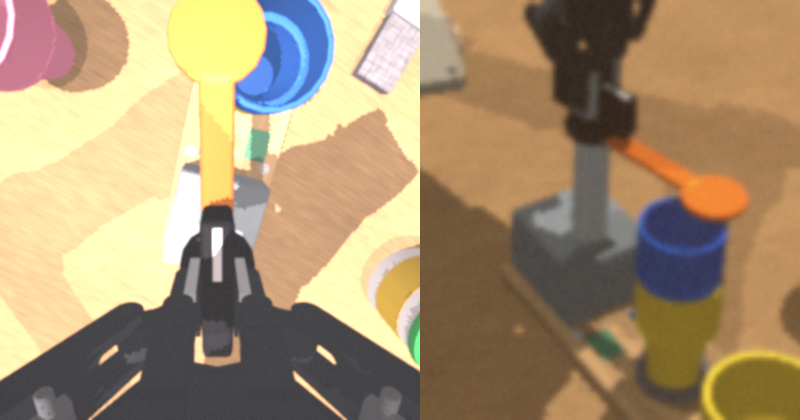

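Emit:
{"api": "servo_tool", "payload": {
  "rows": [
    {"dx": 0,"dy": 0,"dz": 0,"wx": 0.8,"wy": 0,"wz": 0,"fingers": 1},
    {"dx": 0,"dy": 0,"dz": 0,"wx": 0.8,"wy": 0,"wz": 0,"fingers": 1},
    {"dx": 0,"dy": 0,"dz": 0,"wx": 0.5,"wy": 0,"wz": 0,"fingers": 1},
    {"dx": 0,"dy": 0,"dz": 0,"wx": 0,"wy": 0,"wz": 0,"fingers": 1},
    {"dx": 0,"dy": 0,"dz": 0,"wx": 0,"wy": 0,"wz": 0,"fingers": 1}
  ]
}}

```text
clock: 19.45
eef_pos: [426.6, 136.4, 165.7]
tool_rot: [1.184, 1.569, -0.065]
force: [0.1, -1.1, 5.4]
width: 15.1
```

```bash
python3 -W ignore - <<'E'
from h import *
s=show()
E
```

```text
t 19.45 pos [426.6 136.4 165.7] q [-0.94  0.6   0.86  2.15 -0.71  0.71 -0.85] w 15.1 F [ 0.1 -1.1  5.4] T [-0.21 -0.25 -0.2 ] jawyaw -71.6 x [ 0.002 -0.    -1.   ]
```

Emit:
{"api": "servo_tool", "payload": {
  "rows": [
    {"dx": 0,"dy": 0,"dz": 0,"wx": 0,"wy": 0,"wz": 0,"fingers": 0},
    {"dx": 0,"dy": 0,"dz": 0,"wx": 0,"wy": 0,"wz": 0,"fingers": 0},
    {"dx": 0,"dy": 0,"dz": 0,"wx": 0,"wy": 0,"wz": 0,"fingers": 0},
    {"dx": 0,"dy": 0,"dz": 0,"wx": 0,"wy": 0,"wz": 0,"fingers": 0},
    {"dx": -0.01,"dy": 0,"dz": 0,"wx": 0,"wy": 0,"wz": 0,"fingers": 0}
  ]
}}

```text
clock: 20.08
eef_pos: [425.2, 136.5, 172.8]
tool_rot: [-1.572, 1.569, -2.822]
force: [-0.3, 0.1, 0.2]
width: 85.5
```

Emit:
{"api": "servo_tool", "payload": {
  "rows": [
    {"dx": -0.04,"dy": 0,"dz": 0,"wx": 0,"wy": 0,"wz": 0,"fingers": 0},
    {"dx": -0.06,"dy": 0,"dz": 0,"wx": 0,"wy": 0,"wz": 0,"fingers": 0},
    {"dx": -0.06,"dy": 0,"dz": 0,"wx": 0,"wy": 0,"wz": 0,"fingers": 0},
    {"dx": 0,"dy": 0,"dz": 0,"wx": 0,"wy": 0,"wz": 0,"fingers": 0},
    {"dx": 0,"dy": 0,"dz": 0,"wx": 0,"wy": 0,"wz": 0,"fingers": 0}
  ]
}}

```text
clock: 20.7
eef_pos: [425.2, 136.8, 292.7]
tool_rot: [-2.207, 1.57, 2.827]
force: [-0.4, -0.7, 0.1]
width: 85.7
```

```bash
python3 -W ignore - <<'E'
from h import *
s=show()
w=ctrl.get_image("wrist")[:,:,::-1]
out=[cv2.resize(cv2.convertScaleAbs(w,alpha=1.3),(320,240))]
for n in C:
    im=ctrl.get_image(n)[:,:,::-1];c=proj([[490,155,100]],C[n])[0].astype(int)
    out.append(cv2.resize(im[c[1]-60:c[1]+60,c[0]-60:c[0]+60],(240,240),interpolation=cv2.INTER_CUBIC))
    h=cv2.cvtColor(im,cv2.COLOR_BGR2HSV);m=cv2.inRange(h,(5,200,150),(16,255,255))
    k=np.zeros_like(m);k[c[1]-60:c[1]+60,c[0]-60:c[0]+60]=m[c[1]-60:c[1]+60,c[0]-60:c[0]+60];k=cv2.morphologyEx(k,cv2.MORPH_OPEN,np.ones((5,5)))
    y,x=np.nonzero(k);print(n,"disc",onz((x.mean(),y.mean()),C[n],153))
cv2.imwrite("pics/16.png",np.hstack(out))
E
```

```text
t 20.7 pos [425.2 136.8 292.7] q [-1.14  0.43  1.09  1.99 -0.46  1.   -1.08] w 85.7 F [-0.4 -0.7  0.1] T [ 0.06  0.04 -0.02] jawyaw -71.6 x [-0.001  0.    -1.   ]
scene disc [nan nan nan]
side disc [nan nan nan]
```

View pics/16.png

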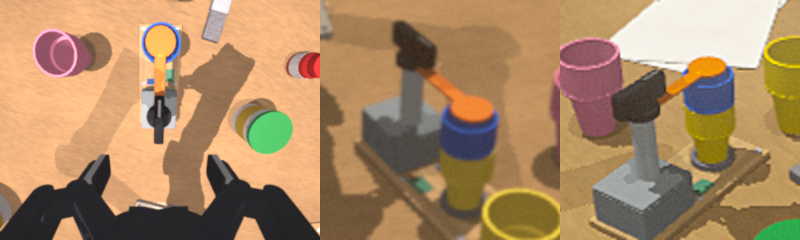

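```bash
python3 -W ignore - <<'E'
from h import *
show();print(ctrl.finish_job())
E
```

```text
t 20.85 pos [424.9 136.5 292. ] q [-1.14  0.43  1.09  1.99 -0.46  1.   -1.08] w 85.5 F [0.1 0.2 0.3] T [-0.04  0.02  0.04] jawyaw -71.6 x [-0.002 -0.001 -1.   ]
the job is handed in; nothing more can be done
None
```

The blue pot is nested in the yellow pot in the dock, the keeper is turned home over the stack, and I handed the job in at 20.9 s. The interface gave no verdict.

- **Nesting:** I gripped the blue pot by its collar and lowered it until the wrist force showed about 5 N of contact, then released it. A fit to the pictures put it at about (540.7, 169.2) mm. The yellow pot was at (540.0, 170.5) mm. The fitted height came out at 49.5 mm instead of the expected 52, about 2.5 mm low. That would be about 37.5 mm above the yellow pot, still within the 34 to 45 mm limits. I put the difference down to the colour outline cutting in at the pot's edges; the pictures show the collar sitting on the yellow rim.
- **Keeper:** I turned the knob clockwise by its bar in a single grasp, with no regrasp. The wrist turned 141.6° (2.47 rad) before I let go, and I never touched the orange arm.
- **Last checks:** All three camera views show the arm lying along the dock with its disc centred over the stack. The pots look upright. The gripper is open and clear at a height of 292 mm, with forces near zero.
- **Failed check:** My last attempt to measure the disc's position by colour found nothing, so its alignment is confirmed by eye only. I didn't measure the tub, jar or brush again, but the arm never went near them.

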